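# Pack up an inspection stage with spacer plates to the red mark

## Robot

A 6-joint arm with a two-finger parallel gripper is mounted at the origin on the work surface. World frame = base frame: x ahead of the robot, y to its left, z up, the work surface at z = 0. Lengths are in m, angles in degrees, forces in N, time in s.
With the tool pointing down it reaches from about 0.4 to 0.825 m from the base axis. Payload 7 kg.
Tool frame: the origin (TCP) lies midway between the tips of the shut fingers; the grasp point (between the pads) lies 19 mm behind it (ctrl.grasp_offset is the distance from the TCP to the grasp point, in m); z points along the fingers, x is the direction in which the jaws open and shut, and the axes are right-handed (so a half turn about z gives the same grasp; the last joint's range is limited). The gripper opens to 88 mm and grips with 3 to 60 N. Pads are 19 mm wide; open, the fingers measure 130 mm over their backs; the gripper's body (78 mm by 193 mm) begins 47 mm behind the grasp point.
Start: joints at [81.652, 20.546, 0.682, 0, -70.136, -16.507], TCP at [0.284, 0.612, 0.227] pointing down, gripper open.
Joint ranges: [-176.03, 176.03], [-82.01, 121.73], [-58.28, 71.71], [-173.87, 95.51], [-174.79, -0.11], [-173.66, 173.66]. Speed limits (degrees/s): [136.94, 136.94, 172.46, 180, 180, 180].

## Interface

Orientations are given as [roll, pitch, yaw] about the fixed x, y, z axes, in that order (R = Rz(yaw) Ry(pitch) Rx(roll)).
In Python, from plant import sensors, snapshot, order, ctrl gives the robot as it stands.
- The arm moves only by the tool send_rows, never from a script. Its argument "commands" is a list of rows, each a list of 3 entries, a list of its own where there are three numbers: the closure, from 0 (fully open) to 1 (shut), then the shift along the world's x, y, z in units of 0.25 m (1.0 is 0.25 m), then the turn, a rotation vector about the world's x, y, z in units of 360 degrees (1.0 is 360 degrees). In form: [[hand, [x, y, z], [ax, ay, az]], ...]. A call has 1 to 12 rows; each row shifts and turns the pose as measured when the row begins; what a row does not reach is not made up. A row lasts 1/10 s, in which the tool goes at most 50 mm and 8.59 degrees, less where a joint would pass 70% of its speed; a pose out of reach is approached as far as the arm can. A call with a number of a shift or a turn outside -1 to 1 is refused whole. A call with a gripper value outside its range is refused whole. The fingers move at their own pace and stop on an object; the grip force is fixed at half the most. Time passes only in rows, so rows that do not move let the fingers close. It gives the time, the measured TCP pose, the force and the opening at its end, in the units of the state.
- sensors.get_obs(): the state, without advancing time (a new reading comes with each control period).
- snapshot(name): name is "scene" or "top" or "wrist"; returns a dict with "color" (384x512x3 uint8, blue, green, red), "z_map" (384x512 float32, m along the optical axis (not along the pixel's ray), 0 where there is no reading), "mtx" (3x3 intrinsics, pixels), "k1" (the pictures are not rectified: a ray, as slopes to the right and down, at radius r is drawn at 1 + k1 r^2 times it, then the intrinsics apply), "xyz" and "attitude" of the camera in the world. Camera axes: x right, y down, z forward; pixel columns grow to the right and rows downward; lengths in m; the calibration is good to about 2 mm. A picture is of the moment at which its call begins.
- order.close_job(): hands the job in, once; it reports no verdict.
The state is a dict: "clock": time; "joint_pos": joint angles; "qvel": joint speeds; "tau": joint torques, N m; "tool_pos": TCP position; "orientation": TCP orientation; "force": force on the tool from outside, world axes, zero at the start; "moment": the same for the moment, N m; "opening": finger opening in m.
Only numpy, scipy, OpenCV 4.12 (cv2) and the standard library are available. Lean on these libraries where they do the work, as an engineer would, in place of code of your own. Each camera call takes 0.05 s, during which the arm holds its last target.

## Task

On the stage under the lens, build a stack of spacer plates from the rack, thick and thin as needed, until the top of the stack is level with the red marker on the gauge, and stop there. Lay each plate down gently by feel, centred and square on the stage, without dropping it or bumping the lens; leave the plates that are not needed on the rack and the other things on the bench where they are.

Things in the scene. Friction and masses are not known exactly. Their poses are not given: they have to be found in the camera images.
- station: White-based inspection station, fixed, placed and yawed differently each time; base plate 190 (x) x 180 x 12 mm. Origin on the bench under the stage centre; x points away from the robot, z up. A 26 mm steel column (x +95, y -30 mm) and the gauge stand behind the stage; its -x side is clear. Rigid and delicate: press it with less than 30 N.
- station_base (a point): Same point and axes as the station's origin, on the bench. Centred above it is the stage: a level steel strip, 96 (x) x 40 (y) mm, on a pillar. The stage's top has been set somewhere between 46 and 62 mm above the bench; this height is not measured: feel for it. It does not give.
- lens: Silver macro lens with a black ring, 56 mm across, fixed above the stage. Origin: centre of its lower face, 170 mm above the bench and 8 mm beyond (+x) the stage centre; its near edge is 20 mm to the robot's side of that centre. A 56 mm camera box on it reaches to 340 mm. No room for an upright gripper over the stage: come from the -x side, tool leaning back 25 to 45 degrees.
- mark (a point): Centre of the gauge's red marker, a block 14 mm tall (z), 36 mm wide, on an upright aluminium rule at x +66, y +55 mm of the station. Its height varies, 91 to 100 mm above the bench; it stays where it is. The stack's top surface should lie between its lower and upper edges, i.e. within 7 mm of this point's height. Axes as the station's.
- rack_mid (a point): Centre of the grey spacer rack (fixed, placed and yawed differently each time), at the height of the tops of its four white ribs, 28 mm above the bench. Base 110 (x) x 320 (y) x 8 mm; ribs 84 (x) x 34 (y) mm, pitch 78 mm along y. A spacer lies on each rib, overhanging it by 6 mm along each long side. x points away from the robot.
- thick_a_mid (a point): Centre of a thick spacer plate, off-white, 100 (x) x 46 (y) x 20 mm, loose, about 0.1 to 0.2 kg; z is normal to the plate. It lies on one of the rack's ribs (which one varies), long side along the rack's x.
- thick_a: The same thick plate; origin at the centre of its underside, 10 mm below its centre.
- thick_b_mid (a point): Centre of a thick spacer plate, off-white, 100 (x) x 46 (y) x 20 mm, loose, about 0.1 to 0.2 kg; z is normal to the plate. It lies on one of the rack's ribs (which one varies), long side along the rack's x.
- thick_b: The same thick plate; origin at the centre of its underside, 10 mm below its centre.
- thin_a_mid (a point): Centre of a thin spacer plate, blue, 100 (x) x 46 (y) x 10 mm, loose, about 0.05 to 0.1 kg; z is normal to the plate. It lies on one of the rack's ribs (which one varies), long side along the rack's x.
- thin_a: The same thin plate; origin at the centre of its underside, 5 mm below its centre.
- thin_b_mid (a point): Centre of a thin spacer plate, blue, 100 (x) x 46 (y) x 10 mm, loose, about 0.05 to 0.1 kg; z is normal to the plate. It lies on one of the rack's ribs (which one varies), long side along the rack's x.
- thin_b: The same thin plate; origin at the centre of its underside, 5 mm below its centre.
- beaker_mid (a point): A bystander: clear glass beaker, 68 mm across the rim, 90 mm tall; loose. Point 45 mm above its underside, on its centre line.
- dish_mid (a point): A bystander: clear petri dish, 60 mm across, 15 mm tall; loose. Point 7.5 mm above its underside, on its centre line.
- bottle_mid (a point): A bystander: white bottle with a red cap, 60 mm across, 100 mm tall; loose. Point 50 mm above its underside, on its centre line.
- tubes_mid (a point): A bystander: white block of small tubes, 90 x 160 x 42 mm; loose. Point 17.5 mm above its underside, on its centre line.
- tips_mid (a point): A bystander: blue box with a clear lid, 60 x 90 x 67 mm; loose. Point 30 mm above its underside, on its centre line.
Mind the look-alikes: they are no part of the job. Leave any blue look-alike of the thick_b alone.

How it is judged (in metres and radians):
On the way:
1. a first spacer plate lies flat, centred and square on the stage, let go (((horizontal distance between thick_a_mid and station_base below 0.013 m and angle between thick_a_mid's own z axis and vertical below 0.07 rad and angle between the x axis of thick_a_mid and the x axis of station_base, either way round below 0.17 rad and height (world z) of thick_a_mid above 0.045 m and linear speed of thick_a below 0.02 m/s and contact force between the fingers and thick_a below 0.05 N) or (horizontal distance between thick_b_mid and station_base below 0.013 m and angle between thick_b_mid's own z axis and vertical below 0.07 rad and angle between the x axis of thick_b_mid and the x axis of station_base, either way round below 0.17 rad and height (world z) of thick_b_mid above 0.045 m and linear speed of thick_b below 0.02 m/s and contact force between the fingers and thick_b below 0.05 N) or (horizontal distance between thin_a_mid and station_base below 0.013 m and angle between thin_a_mid's own z axis and vertical below 0.07 rad and angle between the x axis of thin_a_mid and the x axis of station_base, either way round below 0.17 rad and height (world z) of thin_a_mid above 0.045 m and linear speed of thin_a below 0.02 m/s and contact force between the fingers and thin_a below 0.05 N) or (horizontal distance between thin_b_mid and station_base below 0.013 m and angle between thin_b_mid's own z axis and vertical below 0.07 rad and angle between the x axis of thin_b_mid and the x axis of station_base, either way round below 0.17 rad and height (world z) of thin_b_mid above 0.045 m and linear speed of thin_b below 0.02 m/s and contact force between the fingers and thin_b below 0.05 N))), for 0.2 s.
At the end, for the whole second after the job is handed in: The stack's top is within 8 mm of the red marker's centre height, no plate higher; stacked plates are centred on the stage within 13 mm, flat within 4 and square within 10 degrees; all other plates lie flat on the rack's ribs; all at rest and let go (((horizontal distance between thick_a_mid and station_base below 0.013 m and angle between thick_a_mid's own z axis and vertical below 0.07 rad and angle between the x axis of thick_a_mid and the x axis of station_base, either way round below 0.17 rad and height (world z) of thick_a_mid above 0.045 m and z of thick_a_mid in the frame of mark between -0.018 and -0.002 m) or (horizontal distance between thick_b_mid and station_base below 0.013 m and angle between thick_b_mid's own z axis and vertical below 0.07 rad and angle between the x axis of thick_b_mid and the x axis of station_base, either way round below 0.17 rad and height (world z) of thick_b_mid above 0.045 m and z of thick_b_mid in the frame of mark between -0.018 and -0.002 m) or (horizontal distance between thin_a_mid and station_base below 0.013 m and angle between thin_a_mid's own z axis and vertical below 0.07 rad and angle between the x axis of thin_a_mid and the x axis of station_base, either way round below 0.17 rad and height (world z) of thin_a_mid above 0.045 m and z of thin_a_mid in the frame of mark between -0.013 and 0.003 m) or (horizontal distance between thin_b_mid and station_base below 0.013 m and angle between thin_b_mid's own z axis and vertical below 0.07 rad and angle between the x axis of thin_b_mid and the x axis of station_base, either way round below 0.17 rad and height (world z) of thin_b_mid above 0.045 m and z of thin_b_mid in the frame of mark between -0.013 and 0.003 m)) and ((horizontal distance between thick_a_mid and station_base below 0.013 m and angle between thick_a_mid's own z axis and vertical below 0.07 rad and angle between the x axis of thick_a_mid and the x axis of station_base, either way round below 0.17 rad and height (world z) of thick_a_mid above 0.045 m and z of thick_a_mid in the frame of mark below -0.002 m) or (horizontal distance between thick_a_mid and rack_mid below 0.15 m and angle between thick_a_mid's own z axis and vertical below 0.07 rad and z of thick_a_mid in the frame of rack_mid between 0.005 and 0.015 m)) and ((horizontal distance between thick_b_mid and station_base below 0.013 m and angle between thick_b_mid's own z axis and vertical below 0.07 rad and angle between the x axis of thick_b_mid and the x axis of station_base, either way round below 0.17 rad and height (world z) of thick_b_mid above 0.045 m and z of thick_b_mid in the frame of mark below -0.002 m) or (horizontal distance between thick_b_mid and rack_mid below 0.15 m and angle between thick_b_mid's own z axis and vertical below 0.07 rad and z of thick_b_mid in the frame of rack_mid between 0.005 and 0.015 m)) and ((horizontal distance between thin_a_mid and station_base below 0.013 m and angle between thin_a_mid's own z axis and vertical below 0.07 rad and angle between the x axis of thin_a_mid and the x axis of station_base, either way round below 0.17 rad and height (world z) of thin_a_mid above 0.045 m and z of thin_a_mid in the frame of mark below 0.003 m) or (horizontal distance between thin_a_mid and rack_mid below 0.15 m and angle between thin_a_mid's own z axis and vertical below 0.07 rad and z of thin_a_mid in the frame of rack_mid between 0 and 0.01 m)) and ((horizontal distance between thin_b_mid and station_base below 0.013 m and angle between thin_b_mid's own z axis and vertical below 0.07 rad and angle between the x axis of thin_b_mid and the x axis of station_base, either way round below 0.17 rad and height (world z) of thin_b_mid above 0.045 m and z of thin_b_mid in the frame of mark below 0.003 m) or (horizontal distance between thin_b_mid and rack_mid below 0.15 m and angle between thin_b_mid's own z axis and vertical below 0.07 rad and z of thin_b_mid in the frame of rack_mid between 0 and 0.01 m)) and linear speed of each of thick_a, thick_b, thin_a, thin_b below 0.02 m/s and contact force between the fingers and thick_a below 0.05 N and contact force between the fingers and thick_b below 0.05 N and contact force between the fingers and thin_a below 0.05 N and contact force between the fingers and thin_b below 0.05 N); the robot touches nothing.
It fails at once if a plate is dropped or thrown (it moves faster than 0.3 m/s out of the fingers) ((linear speed of thick_a above 0.3 m/s and contact force between the fingers and thick_a below 0.05 N) or (linear speed of thick_b above 0.3 m/s and contact force between the fingers and thick_b below 0.05 N) or (linear speed of thin_a above 0.3 m/s and contact force between the fingers and thin_a below 0.05 N) or (linear speed of thin_b above 0.3 m/s and contact force between the fingers and thin_b below 0.05 N)).
It fails at once if the lens is bumped (over 4 N) (contact force between lens and anything else above 4 N).
It fails at once if the station or its stage is pressed with more than 30 N (contact force between station and anything else above 30 N).
It fails at once if a bystander is shifted by more than 25 mm or knocked over (distance of any of beaker_mid, dish_mid, bottle_mid, tubes_mid, tips_mid from where it was at the start of the episode above 0.025 m).
It also fails if it takes over 72 s, if anything falls off the work surface, if the arm or the gripper's body presses on something with over 40 N, if the wrist force passes 120 N, or if a joint passes its speed limit or range.

## Working session

There is one attempt and no reset: what is moved stays moved. The work goes in short steps, Python scripts to look and compute and a tool call to move; the robot and the scene stay as the last step left them, time stands still between calls to the robot, and variables do not carry over. Pictures are saved under pics/ and viewed, and the job is handed in when it is done.

Besides the shell and the picture viewer there is one more tool, called after "Request:" by a JSON object that holds its "fn" and its "kwargs". send_rows: Moves the arm, as the interface text tells. Its arguments: {"type":"object","properties":{"commands":{"type":"array","items":{"type":"array"}}},"required":["commands"]}

```bash
ls; mkdir -p pics; python3 - <<'E'
from plant import sensors, snapshot, order, ctrl
import cv2
print(sensors.get_obs(), ctrl.grasp_offset)
for n in ["scene","top","wrist"]:
    s=snapshot(n); cv2.imwrite(f"pics/{n}0.png",s["color"]); print(n,s["mtx"].tolist(),s["k1"],s["xyz"],s["attitude"])
    import numpy as np; np.savez(f"pics/{n}0.npz",**s)
E
```

```text
pics
{'clock': 0.0, 'joint_pos': array([ 8.16540468e+01,  2.05916612e+01,  6.34736950e-01, -2.09194432e-02,
       -7.01344760e+01, -1.65064371e+01]), 'qvel': array([ 0.0859415 ,  0.08280646,  0.03155634,  0.02355993,  0.04106243,
       -0.00934109]), 'tau': array([-3.95219777e-04, -5.82717597e+01,  2.93045783e+01,  6.99737549e+00,
        6.94096714e-03, -1.48094314e-04]), 'tool_pos': array([0.28351154, 0.61204976, 0.22562492]), 'orientation': array([-1.79992884e+02, -9.32213447e-02, -1.14859520e+02]), 'force': array([0.12399404, 0.04282362, 0.89026941]), 'moment': array([-0.03005371, -0.00354641, -0.04269137]), 'opening': 0.08780681489466793} 0.0188
scene [[416.7865364429253, 0.0, 257.4664972106843], [0.0, 416.7865364429253, 197.32859664068633], [0.0, 0.0, 1.0]] -0.021168618416813324 [1.23399473 0.32633302 0.82230925] [-131.56606065   -0.8489708   108.67268303]
top [[368.8742900759076, 0.0, 251.2967355385638], [0.0, 368.8742900759076, 186.82253684298922], [0.0, 0.0, 1.0]] 0.019181032261811466 [0.28323252 0.08877859 1.144837  ] [-169.82764211   -0.66349745  -88.40935291]
wrist [[318.99204127818837, 0.0, 255.74976582914633], [0.0, 318.99204127818837, 195.4273961570285], [0.0, 0.0, 1.0]] 0.02544529554880828 [0.35361966 0.57914836 0.38381407] [ 1.63616769e+02 -5.85980590e-02 -1.14903494e+02]
```

View pics/scene0.png

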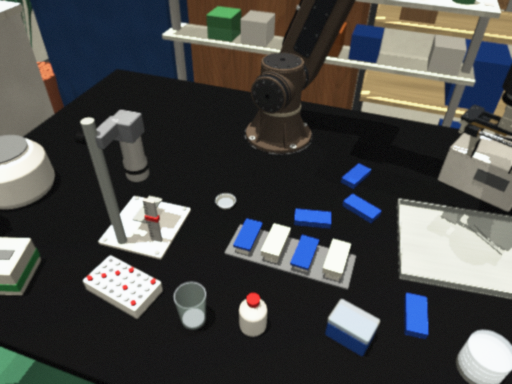

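View pics/top0.png

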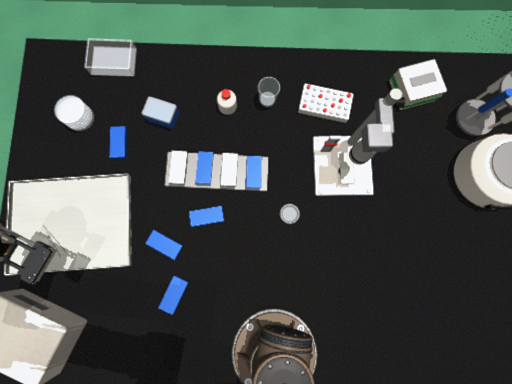

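View pics/wrist0.png

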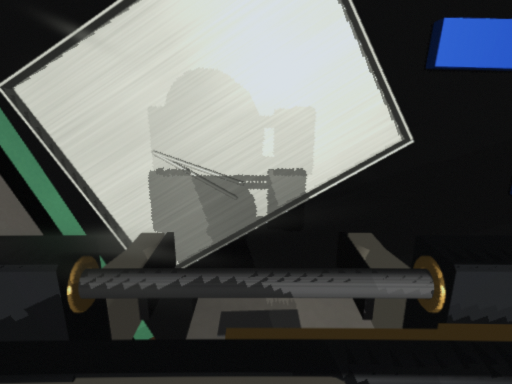

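The scene view shows the rack with blue/white/blue/white plates at about (290,255), and the station at (145,225) with its red marker at (152,217). In the top view the rack is at (217,171), the station base at (343,165) and the lens arm at (365,150). The blue look-alikes lie loose on the bench.

```bash
cat > h.py <<'E'
import numpy as np, cv2
from scipy.spatial.transform import Rotation as R
def rot(a): return R.from_euler('xyz',a,degrees=True).as_matrix()
def slopes(s,uv):
    uv=np.asarray(uv,float).reshape(-1,2); K=s["mtx"]
    d=np.c_[(uv[:,0]-K[0,2])/K[0,0],(uv[:,1]-K[1,2])/K[1,1]]
    x=d.copy()
    for _ in range(8): x=d/(1+float(s["k1"])*(x**2).sum(1,keepdims=True))
    return x
def onplane(s,uv,z):
    x=slopes(s,uv); r=np.c_[x,np.ones(len(x))]@rot(s["attitude"]).T
    return s["xyz"]+r*((z-s["xyz"][2])/r[:,2])[:,None]
def cloud(s):
    h,w=s["z_map"].shape; v,u=np.mgrid[0:h,0:w]
    x=slopes(s,np.c_[u.ravel(),v.ravel()]); Z=s["z_map"].ravel()[:,None].astype(float)
    P=(np.c_[x,np.ones(len(x))]*Z)@rot(s["attitude"]).T+s["xyz"]
    P[Z[:,0]==0]=np.nan
    return P.reshape(h,w,3)
def load(f): 
    d=np.load(f); return {k:d[k] for k in d}
def project(s,P):
    c=(np.atleast_2d(P)-s["xyz"])@rot(s["attitude"]); x=c[:,:2]/c[:,2:]
    x=x*(1+float(s["k1"])*(x**2).sum(1,keepdims=True)); K=s["mtx"]
    return np.c_[x[:,0]*K[0,0]+K[0,2],x[:,1]*K[1,1]+K[1,2]]
E
python3 - <<'E'
from h import *
np.set_printoptions(precision=4,suppress=True)
for n in ["top","scene"]:
    s=load(f"pics/{n}0.npz"); P=cloud(s); hsv=cv2.cvtColor(s["color"],cv2.COLOR_BGR2HSV)
    # bench residual
    b=P[(hsv[...,2]<25)&np.isfinite(P[...,2])&(abs(P[...,2])<.03)]; print(n,"bench z",np.median(b[:,2]),"xy slope",np.linalg.lstsq(np.c_[b[:,:2],np.ones(len(b))],b[:,2],rcond=None)[0])
    for nm,m in [("blue",cv2.inRange(hsv,(105,120,80),(130,255,255))),("white",cv2.inRange(hsv,(0,0,150),(180,80,255))),("red",cv2.inRange(hsv,(0,140,90),(10,255,255))|cv2.inRange(hsv,(172,140,90),(180,255,255)))]:
        cs,_=cv2.findContours(m,cv2.RETR_EXTERNAL,cv2.CHAIN_APPROX_NONE)
        for c in cs:
            a=cv2.contourArea(c)
            if a<8: continue
            mm=np.zeros_like(m); cv2.drawContours(mm,[c],-1,255,-1)
            p=P[mm>0]; p=p[np.isfinite(p[:,2])]
            if len(p)==0 or not(.2<np.median(p[:,0])<.95 and -.6<np.median(p[:,1])<.7):continue
            print(n,nm,"px",np.round(cv2.minAreaRect(c)[0]),"a",a,"med",np.median(p,0),"z5-95",np.percentile(p[:,2],[5,50,95]))
E
```

```text
top bench z -0.0005063290484942362 xy slope [-0.0006  0.0003 -0.0005]
top blue px [163. 244.] a 554.5 med [0.3023 0.3404 0.0191] z5-95 [-0.0005  0.0191  0.023 ]
top blue px [206. 216.] a 525.0 med [0.3919 0.2175 0.0187] z5-95 [-0.0009  0.0187  0.0224]
top blue px [253. 171.] a 428.0 med [0.5312 0.0764 0.0372] z5-95 [0.0322 0.0372 0.0409]
top blue px [204. 167.] a 438.5 med [0.54   0.2292 0.0372] z5-95 [0.0329 0.0372 0.0405]
top blue px [117. 142.] a 476.5 med [0.6161 0.5073 0.0188] z5-95 [0.0076 0.0188 0.0227]
top blue px [508.  92.] a 35.0 med [ 0.7225 -0.589   0.2291] z5-95 [0.2255 0.2291 0.2313]
top white px [290. 213.] a 240.5 med [ 0.4092 -0.0382  0.0048] z5-95 [0.0001 0.0048 0.0156]
top white px [ 70. 223.] a 8582.5 med [0.3792 0.6039 0.0025] z5-95 [-0.0011  0.0025  0.0067]
top white px [264. 174.] a 161.5 med [0.5326 0.0422 0.0075] z5-95 [0.0034 0.0075 0.0112]
top white px [215. 170.] a 1372.5 med [0.5339 0.1687 0.0089] z5-95 [0.0041 0.0089 0.0494]
top white px [176. 168.] a 560.5 med [0.5355 0.3129 0.0469] z5-95 [0.0056 0.0469 0.0506]
top white px [342. 165.] a 2695.0 med [ 0
[... 2717 characters left out ...]
0 med [ 0.5637 -0.5951  0.1207] z5-95 [0.0465 0.1207 0.1438]
scene white px [ 87. 121.] a 61.5 med [ 0.6453 -0.2321  0.3725] z5-95 [0.3713 0.3725 0.3735]
scene white px [117. 121.] a 411.5 med [ 0.577  -0.2124  0.3401] z5-95 [0.3386 0.3401 0.3414]
scene red px [132. 302.] a 8.0 med [ 0.8181 -0.0904  0.0435] z5-95 [0.0392 0.0435 0.0449]
scene red px [253. 299.] a 148.0 med [0.7594 0.1658 0.0992] z5-95 [-0.0005  0.0992  0.1015]
scene red px [153. 281.] a 9.5 med [ 0.7512 -0.0792  0.0418] z5-95 [0.0276 0.0418 0.0443]
scene red px [ 89. 277.] a 9.5 med [ 0.7916 -0.2214  0.0429] z5-95 [0.0318 0.0429 0.0448]
scene red px [152. 218.] a 47.0 med [ 0.6188 -0.1455  0.0986] z5-95 [0.0908 0.0986 0.1034]
```

```bash
python3 - <<'E'
from h import *
s=load("pics/top0.npz")["color"]; cv2.imwrite("pics/top_station.png",cv2.resize(s[80:230,150:410],None,fx=3,fy=3,interpolation=cv2.INTER_CUBIC))
s=load("pics/scene0.npz")["color"]; cv2.imwrite("pics/scene_station.png",cv2.resize(s[100:300,70:370],None,fx=2.6,fy=2.6,interpolation=cv2.INTER_CUBIC))
E
```

```text
(no output)
```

View pics/top_station.png

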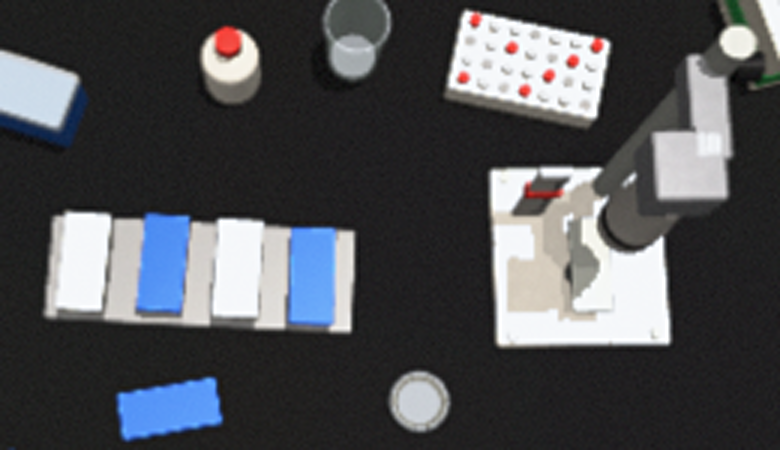

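View pics/scene_station.png

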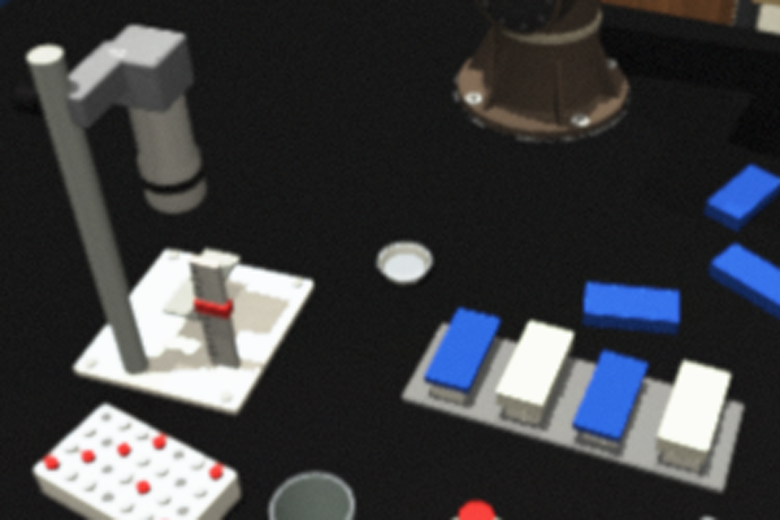

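```bash
python3 - <<'E'
from h import *
np.set_printoptions(precision=4,suppress=True)
for n in ["top","scene"]:
    s=load(f"pics/{n}0.npz"); P=cloud(s); 
    X=P.reshape(-1,3); rgb=s["color"].reshape(-1,3)
    box=(X[:,0]>.4)&(X[:,0]<.72)&(X[:,1]>-.34)&(X[:,1]<-.06)
    q=X[box&(X[:,2]>.002)&(X[:,2]<.02)]
    r=cv2.minAreaRect((q[:,:2]*1000).astype(np.float32)); print(n,"base",r, cv2.boxPoints(r).tolist())
    q=X[box&(X[:,2]>.04)&(X[:,2]<.068)]
    print("hist z",np.histogram(X[box][:,2],bins=np.arange(0.02,.40,.01)))
    if len(q): print("stage",len(q),np.median(q,0),cv2.minAreaRect((q[:,:2]*1000).astype(np.float32)), q.min(0),q.max(0))
    q=X[box&(X[:,2]>.36)]; print("col top",q.mean(0),q.min(0),q.max(0),len(q))
    q=X[box&(X[:,2]>.325)&(X[:,2]<.355)]; print("boxtop",cv2.minAreaRect((q[:,:2]*1000).astype(np.float32)),len(q))
    # rack
    box=(X[:,0]>.42)&(X[:,0]<.66)&(X[:,1]>-.03)&(X[:,1]<.4)
    q=X[box&(X[:,2]>.004)]
    r=cv2.minAreaRect((q[:,:2]*1000).astype(np.float32)); print("rack",r)
E
```

```text
top base ((560.0452270507812, -200.1484832763672), (319.7734680175781, 278.6054382324219), 0.053916238248348236) [[400.0274658203125, -60.996280670166016], [400.2896728515625, -339.6015930175781], [720.06298828125, -339.3006896972656], [719.80078125, -60.69537353515625]]
hist z (array([ 40,  50, 175, 248,  23,  24,  10,  31,  35,  27,  22,  22,  30,
        26,   7,  22,  32,  28,  53,  59,  72,  47,  45,  42,  41,  25,
         8,  34,  60,  87, 129, 787, 224,  24,  57,  76,   0]), array([0.02, 0.03, 0.04, 0.05, 0.06, 0.07, 0.08, 0.09, 0.1 , 0.11, 0.12,
       0.13, 0.14, 0.15, 0.16, 0.17, 0.18, 0.19, 0.2 , 0.21, 0.22, 0.23,
       0.24, 0.25, 0.26, 0.27, 0.28, 0.29, 0.3 , 0.31, 0.32, 0.33, 0.34,
       0.35, 0.36, 0.37, 0.38, 0.39]))
stage 442 [ 0.5503 -0.2047  0.0507] ((569.4659423828125, -207.29568481445312), (140.78245544433594, 104.56450653076172), 23.220306396484375) [ 0.4995 -0.2371  0.0405] [ 0.6529 -0.1337  0.0657]
col top [ 0.6415 -0.2302  0.3695] [ 0.6298 -0.2454  0.36  ] [ 0.6548 -0.218   0.3746] 133
boxtop ((593.707763671875, -217.4151611328125), (68.51111602783203, 145
[... 708 characters left out ...]
.11, 0.12,
       0.13, 0.14, 0.15, 0.16, 0.17, 0.18, 0.19, 0.2 , 0.21, 0.22, 0.23,
       0.24, 0.25, 0.26, 0.27, 0.28, 0.29, 0.3 , 0.31, 0.32, 0.33, 0.34,
       0.35, 0.36, 0.37, 0.38, 0.39]))
stage 388 [ 0.5964 -0.2089  0.0516] ((575.0718994140625, -214.4081573486328), (142.27529907226562, 118.78398132324219), 24.223920822143555) [ 0.5005 -0.2438  0.0401] [ 0.6605 -0.1325  0.068 ]
col top [ 0.6483 -0.2295  0.3692] [ 0.6337 -0.2475  0.3602] [ 0.6585 -0.2192  0.3741] 140
boxtop ((597.5995483398438, -217.34283447265625), (69.54853057861328, 145.2544403076172), 72.48184967041016) 1010
rack ((527.7030639648438, 164.10873413085938), (227.69630432128906, 378.20782470703125), 2.6742115020751953)
```

Request:
{"fn": "send_rows", "kwargs": {"commands": [[0.34,[0.055,-0.168,0.01],[0,0,0.007]],[0.34,[0.055,-0.168,0.01],[0,0,0.007]],[0.34,[0.055,-0.168,0.01],[0,0,0.007]],[0.34,[0.055,-0.168,0.01],[0,0,0.007]],[0.34,[0.055,-0.168,0.01],[0,0,0.007]],[0.34,[0.055,-0.168,0.01],[0,0,0.007]],[0.34,[0.055,-0.168,0.01],[0,0,0.007]],[0.34,[0.055,-0.168,0.01],[0,0,0.007]],[0.34,[0.055,-0.168,0.01],[0,0,0.007]],[0.34,[0.055,-0.168,0.01],[0,0,0.007]],[0.34,[0,0,0],[0,0,0]],[0.34,[0,0,0],[0,0,0]]]}}

```text
clock: 1.35
tool_pos: [0.4209, 0.174, 0.247]
orientation: [-179.9, -0.4, -88.5]
force: [0.2, 0.4, -0.1]
opening: 0.058
```

```bash
cat > snap.py <<'E'
import sys
from plant import sensors, snapshot
from h import *
s=snapshot(sys.argv[1]); np.savez(f"pics/{sys.argv[2]}.npz",**s); cv2.imwrite(f"pics/{sys.argv[2]}.png",s["color"])
o=sensors.get_obs(); print({k:np.round(o[k],4) for k in ["clock","joint_pos","tool_pos","orientation","force","opening"]}, s["xyz"])
E
python3 snap.py wrist w1
```

```text
{'clock': np.float64(1.4), 'joint_pos': array([ 47.6972,  -1.4796, -23.8187,   0.3361, -67.9107,  43.7006]), 'tool_pos': array([0.4207, 0.1743, 0.247 ]), 'orientation': array([-179.948 ,   -0.3957,  -88.4753]), 'force': array([0.7218, 0.1855, 0.1985]), 'opening': np.float64(0.0581)} [0.49772144 0.17593254 0.40519891]
```

View pics/w1.png

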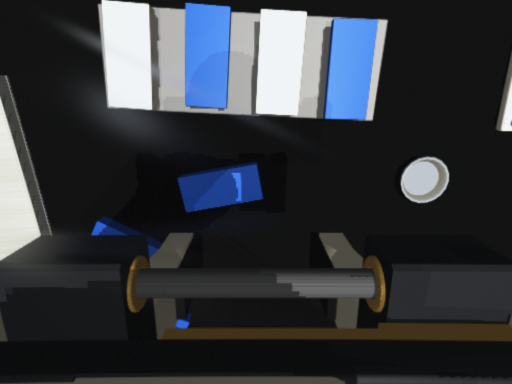

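The wrist view shows all four plates: white (128,55), blue (207,55), white (280,62) and blue (350,68). The dish is at (424,179) and a blue look-alike at (220,187).

```bash
cat > plates.py <<'E'
import sys
from h import *
np.set_printoptions(precision=4,suppress=True)
for f in sys.argv[1:]:
    s=load(f"pics/{f}.npz"); P=cloud(s); hsv=cv2.cvtColor(s["color"],cv2.COLOR_BGR2HSV)
    print(f)
    for nm,m,z in [("blue",cv2.inRange(hsv,(105,120,60),(130,255,255)),.038),("white",cv2.inRange(hsv,(0,0,140),(180,70,255)),.048)]:
        ok=(m>0)&(abs(P[...,2]-z)<.0075)&(P[...,0]>.44)&(P[...,0]<.64)&(P[...,1]<.4)&(P[...,1]>-.02)
        n,l,st,ce=cv2.connectedComponentsWithStats(cv2.morphologyEx(ok.astype(np.uint8),cv2.MORPH_OPEN,np.ones((3,3))))
        for i in range(1,n):
            if st[i,4]<200: continue
            v,u=np.nonzero(l==i); Q=onplane(s,np.c_[u,v],z)
            h=cv2.minAreaRect((Q[:,:2]*1000).astype(np.float32)); print(nm,"ctr",Q.mean(0),"rect",np.round(h[0],1),np.round(h[1],1),round(h[2],2),"depth z",np.median(P[l==i][:,2]))
E
python3 plates.py w1 top0 scene0
```

```text
w1
blue ctr [0.5429 0.2265 0.038 ] rect [540.9 226.6] [ 45.9 100.1] 87.28 depth z 0.037950521193870435
blue ctr [0.5337 0.0743 0.038 ] rect [531.6  74.4] [100.2  46.8] 0.0 depth z 0.03786629418544357
white ctr [0.5403 0.3059 0.048 ] rect [537.8 306. ] [ 46.7 100.1] 87.8 depth z 0.047974298988774366
white ctr [0.5379 0.15   0.048 ] rect [535.4 149.7] [ 46.3 100. ] 88.56 depth z 0.047954801938499825
top0
blue ctr [0.5396 0.2285 0.038 ] rect [539.9 228.5] [ 44.6 100.2] 87.51 depth z 0.03731620515498191
blue ctr [0.5301 0.076  0.038 ] rect [530.5  75.9] [43.5 99. ] 89.72 depth z 0.037386735441748864
white ctr [0.5359 0.3073 0.048 ] rect [536.4 307.4] [ 45.7 100.2] 87.82 depth z 0.04736919084623081
white ctr [0.5338 0.1509 0.048 ] rect [534.2 151. ] [ 45.8 100.4] 88.5 depth z 0.04712173327422353
scene0
blue ctr [0.5369 0.076  0.038 ] rect [535.2  75.8] [103.   47.2] 0.17 depth z 0.03740906894563467
blue ctr [0.5459 0.2289 0.038 ] rect [544.5 228.9] [ 46.6 104. ] 87.34 depth z 0.037530198365582024
white ctr [0.5405 0.1519 0.048 ] rect [538.4 152.3] [ 47.  103.3] 87.74 depth z 0.04737056438583587
white ctr [0.543  0.3077 0.048 ] rect [541.3 308. ] [ 46.2 103.4] 87.88 depth z 0.047362244245642116
```

Request:
{"fn": "send_rows", "kwargs": {"commands": [[0.34,[-0.016,-0.15,-0.011],[0,-0.0111,0]],[0.34,[-0.016,-0.15,-0.011],[0,-0.0111,0]],[0.34,[-0.016,-0.15,-0.011],[0,-0.0111,0]],[0.34,[-0.016,-0.15,-0.011],[0,-0.0111,0]],[0.34,[-0.016,-0.15,-0.011],[0,-0.0111,0]],[0.34,[-0.016,-0.15,-0.011],[0,-0.0111,0]],[0.34,[-0.016,-0.15,-0.011],[0,-0.0111,0]],[0.34,[-0.016,-0.15,-0.011],[0,-0.0111,0]],[0.34,[-0.016,-0.15,-0.011],[0,-0.0111,0]],[0.34,[-0.016,-0.15,-0.011],[0,-0.0111,0]],[0.34,[0,0,0],[0,0,0]],[0.34,[0,0,0],[0,0,0]]]}}

```text
clock: 2.6
tool_pos: [0.3886, -0.1741, 0.2291]
orientation: [-142.3, -0.5, -87.6]
force: [0.1, 0.6, 0.5]
opening: 0.0581
```

```bash
python3 snap.py wrist w2; python3 - <<'E'
import cv2; im=cv2.imread('pics/w2.png'); cv2.imwrite('pics/w2b.png',cv2.resize(im,(768,576)))
E
```

```text
{'clock': np.float64(2.65), 'joint_pos': array([  3.9658, -26.5971, -54.6206,   3.1577, -24.3473,  86.2411]), 'tool_pos': array([ 0.3887, -0.1736,  0.2291]), 'orientation': array([-142.3216,   -0.4914,  -87.5272]), 'force': array([ 0.4979,  0.5944, -0.7335]), 'opening': np.float64(0.058)} [ 0.35301841 -0.17527281  0.40091957]
```

View pics/w2b.png

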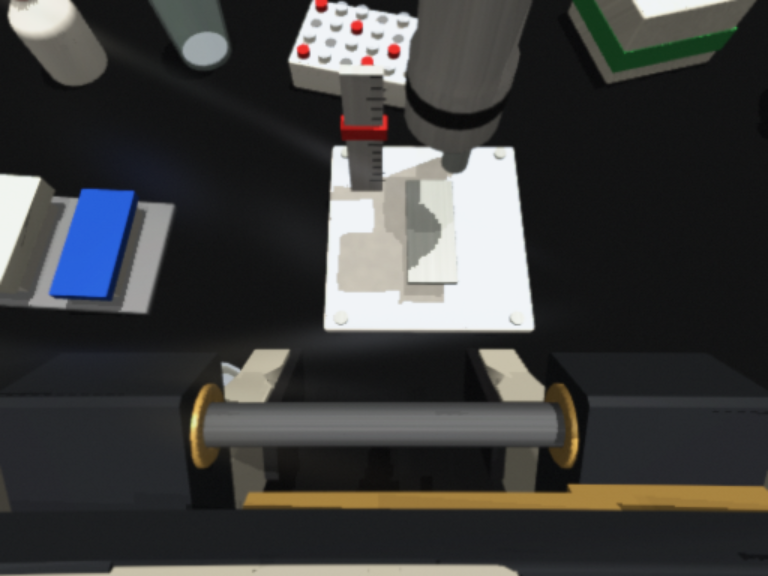

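The tilted wrist view (768 px copy) shows the stage strip from (406,180) to (457,283), under the lens at (460,110). The red marker is at (365,128) and the white base spans (332,147) to (533,330).

```bash
python3 - <<'E'
from h import *
np.set_printoptions(precision=4,suppress=True)
s=load("pics/w2.npz"); P=cloud(s); c=s["color"]; hsv=cv2.cvtColor(c,cv2.COLOR_BGR2HSV)
# stage
box=np.zeros(c.shape[:2],bool); box[100:205,255:320]=1
q=P[box]; print(np.histogram(q[:,2],bins=np.arange(.0,.08,.004)))
ok=box&(abs(P[...,2]-.052)<.008)
n,l,st,ce=cv2.connectedComponentsWithStats(ok.astype(np.uint8)); i=1+np.argmax(st[1:,4]); m=l==i
z=np.median(P[m][:,2]); print("stage z",z,P[m][:,2].std(),m.sum(), "uv box",st[i])
v,u=np.nonzero(m)
Q=onplane(s,np.c_[u,v],z); r=cv2.minAreaRect((Q[:,:2]*1000).astype(np.float32)); print("stage",Q.mean(0),r)
print("by hand corners",onplane(s,np.array([[406,180],[452,180],[457,283],[406,283]])/1.5+[-.2,-.2],z))
# red
m=(cv2.inRange(hsv,(0,140,70),(8,255,255))|cv2.inRange(hsv,(172,140,70),(180,255,255)))>0
m[:, :200]=0; m[:70]=0; m[:,280:]=0
p=P[m]; print("red",m.sum(),np.median(p,0),np.percentile(p[:,2],[2,10,50,90,98]))
v,u=np.nonzero(m); print(u.min(),u.max(),v.min(),v.max())
# base
m=cv2.inRange(hsv,(0,0,200),(180,60,255)); 
ok=(abs(P[...,2]-.012)<.006)&(P[...,0]>.42)&(hsv[...,2]>90)&(P[...,0]<.72)&(P[...,1]<-.06)&(P[...,1]>-.34)
v,u=np.nonzero(cv2.morphologyEx(ok.astype(np.uint8),cv2.MORPH_OPEN,np.ones((3,3)))); Q=onplane(s,np.c_[u,v],.012)
print("base",cv2.minAreaRect((Q[:,:2]*1000).astype(np.float32)))
for n in ["top0","scene0"]:
    t=load(f"pics/{n}.npz"); PP=cloud(t); hs=cv2.cvtColor(t["color"],cv2.COLOR_BGR2HSV)
    ok=(abs(PP[...,2]-.012)<.006)&(PP[...,0]>.42)&(hs[...,2]>90)&(PP[...,0]<.72)&(PP[...,1]<-.06)&(PP[...,1]>-.34)
    v,u=np.nonzero(cv2.morphologyEx(ok.astype(np.uint8),cv2.MORPH_OPEN,np.ones((3,3)))); Q=onplane(t,np.c_[u,v],.012)
    print(n,"base",cv2.minAreaRect((Q[:,:2]*1000).astype(np.float32)))
    for zz in [.05]:
        print(" stage in view",n,project(t,[.55,-.19,z]))
E
```

```text
(array([   0,    0, 2317, 1986,   29,   29,   32,   35,   33,   25,   20,
         30, 1650,  573,    0,    0,    0,    0,    0]), array([0.   , 0.004, 0.008, 0.012, 0.016, 0.02 , 0.024, 0.028, 0.032,
       0.036, 0.04 , 0.044, 0.048, 0.052, 0.056, 0.06 , 0.064, 0.068,
       0.072, 0.076]))
stage z 0.05151953249216129 0.0008868280447351832 2251 uv box [ 270  120   35   70 2251]
stage [ 0.5453 -0.2083  0.0515] ((547.4573974609375, -208.24493408203125), (96.70465850830078, 40.04461669921875), 2.3684957027435303)
by hand corners [[ 0.5952 -0.1872  0.0515]
 [ 0.5969 -0.2269  0.0515]
 [ 0.5007 -0.2299  0.0515]
 [ 0.499  -0.1896  0.0515]]
red 329 [nan nan nan] [nan nan nan nan nan]
227 258 76 93
base ((566.7091064453125, -207.6900634765625), (189.58840942382812, 179.5387725830078), 2.0361928939819336)
top0 base ((566.7311401367188, -205.10641479492188), (188.16941833496094, 179.4945526123047), 1.7442442178726196)
 stage in view top0 [[341.0429 166.735 ]]
scene0 base ((572.5903930664062, -204.4091796875), (193.8789825439453, 182.49392700195312), 2.137665271759033)
 stage in view scene0 [[152.571 210.006]]
```

```bash
python3 - <<'E'
from h import *
np.set_printoptions(precision=4,suppress=True)
for n,(a,b,cc,d) in {"w2":(70,98,220,265),"top0":(135,152,320,340),"scene0":(205,230,138,168)}.items():
    s=load(f"pics/{n}.npz"); P=cloud(s); hsv=cv2.cvtColor(s["color"],cv2.COLOR_BGR2HSV)
    m=(cv2.inRange(hsv,(0,120,50),(8,255,255))|cv2.inRange(hsv,(172,120,50),(180,255,255)))>0
    k=np.zeros_like(m); k[a:b,cc:d]=1; m&=k
    p=P[m]; p=p[np.isfinite(p[:,2])]; v,u=np.nonzero(m)
    print(n,m.sum(),len(p),np.median(p,0),np.percentile(p[:,2],[2,10,50,90,98]),np.percentile(p[:,0],[2,50,98]),"rows",[(r,(v==r).sum()) for r in range(v.min(),v.max()+1)])
    if n=="w2":
        col=P[72:100,240]; print(np.c_[np.arange(72,100),col, hsv[72:100,240]])
E
```

```text
w2 373 369 [ 0.6055 -0.1514  0.0983] [-0.0002  0.0894  0.0983  0.102   0.1035] [0.6038 0.6055 0.7049] rows [(76, np.int64(5)), (77, np.int64(6)), (78, np.int64(8)), (79, np.int64(7)), (80, np.int64(7)), (81, np.int64(8)), (82, np.int64(8)), (83, np.int64(14)), (84, np.int64(33)), (85, np.int64(32)), (86, np.int64(32)), (87, np.int64(31)), (88, np.int64(31)), (89, np.int64(31)), (90, np.int64(30)), (91, np.int64(30)), (92, np.int64(30)), (93, np.int64(30))]
[[ 72.       0.6092  -0.1496   0.1192  12.      17.      75.    ]
 [ 73.       0.6091  -0.1495   0.1178  15.      20.      76.    ]
 [ 74.       0.609   -0.1495   0.1163  20.      20.      76.    ]
 [ 75.       0.6079  -0.1495   0.116   17.      23.      77.    ]
 [ 76.       0.6082  -0.1494   0.1142  20.      20.      75.    ]
 [ 77.       0.6077  -0.1494   0.1132  20.      20.      75.    ]
 [ 78.       0.6076  -0.1494   0.1116  18.      17.      75.    ]
 [ 79.       0.6081  -0.1492   0.1095  15.      20.      76.    ]
 [ 80.       0.6079  -0.1492   0.1081  20.      20.      75.    ]
 [ 81.       0.6089  -0.149    0.1053  20.   
[... 984 characters left out ...]
15.      21.      72.    ]
 [ 97.       0.6076  -0.1481   0.0788  18.      18.      72.    ]
 [ 98.       0.608   -0.148    0.0764  18.      18.      72.    ]
 [ 99.       0.6077  -0.1479   0.0748  18.      18.      72.    ]]
top0 30 30 [ 0.6059 -0.1462  0.0989] [0.09   0.092  0.0989 0.1044 0.1052] [0.6037 0.6059 0.6135] rows [(141, np.int64(1)), (142, np.int64(2)), (143, np.int64(4)), (144, np.int64(12)), (145, np.int64(11))]
scene0 75 73 [ 0.6187 -0.1457  0.0986] [0.0894 0.0909 0.0986 0.1031 0.1042] [0.6099 0.6187 0.6218] rows [(215, np.int64(4)), (216, np.int64(10)), (217, np.int64(14)), (218, np.int64(14)), (219, np.int64(14)), (220, np.int64(12)), (221, np.int64(6)), (222, np.int64(1))]
```

```bash
python3 - <<'E'
from h import *
np.set_printoptions(precision=4,suppress=True)
for n in ["w2","top0","scene0"]:
    s=load(f"pics/{n}.npz"); P=cloud(s); hsv=cv2.cvtColor(s["color"],cv2.COLOR_BGR2HSV)
    print(n)
    b=(hsv[...,2]>170)&(abs(P[...,2]-.012)<.006)&(P[...,0]>.46)&(P[...,0]<.67)&(P[...,1]<-.11)&(P[...,1]>-.30)
    print(" base",P[b][:,2].mean(), b.sum()); 
    far=b&(P[...,0]>.6); print(" base far",P[far][:,2].mean(),far.sum())
    m=(cv2.inRange(hsv,(105,120,60),(130,255,255))>0)&(P[...,2]>.033)&(P[...,2]<.043)&(P[...,0]>.44)&(P[...,0]<.64)&(P[...,1]>0)&(P[...,1]<.15); print(" blue top",P[m][:,2].mean())
    m=(hsv[...,2]<30)&(abs(P[...,2])<.008)&(P[...,0]>.4)&(P[...,0]<.7)&(P[...,1]>-.35)&(P[...,1]<.1); print(" bench",P[m][:,2].mean())
    r=((hsv[...,0]<9)|(hsv[...,0]>171))&(hsv[...,1]>120)&(hsv[...,2]>50)&(P[...,0]>.595)&(P[...,0]<.63)&(P[...,1]<-.12)&(P[...,1]>-.18)&(P[...,2]>.08)&(P[...,2]<.12)
    p=P[r]; print(" red",r.sum(),np.percentile(p[:,2],[0,2,5,20,50,80,95,98,100]))
E
```

```text
w2
 base 0.011943612900108263 12126
 base far 0.011925399265420907 2799
 blue top 0.037876438743317815
 bench 8.323716472938013e-07
 red 350 [0.0875 0.0888 0.0894 0.0926 0.0986 0.1015 0.1024 0.1036 0.1116]
top0
 base 0.01125987326591432 2088
 base far 0.011347843708984338 421
 blue top 0.03747198818978392
 bench -0.0006735240944484606
 red 30 [0.089  0.09   0.0913 0.0934 0.0989 0.1016 0.1047 0.1052 0.1056]
scene0
 base 0.011587390457863724 2362
 base far 0.011532496733709294 1050
 blue top 0.037440500815197994
 bench -0.0003134432298003649
 red 70 [0.0893 0.0894 0.0897 0.0929 0.0986 0.1017 0.1035 0.1039 0.105 ]
```

```bash
cat > go.py <<'E'
import sys
from plant import sensors
from h import *
# go.py x y z lean yaw(plate/station) n
x,y,z,lean,yaw,n=map(float,sys.argv[1:7])
o=sensors.get_obs()
d=np.array([x,y,z])-o["tool_pos"]
Rt=R.from_euler('xyz',[-(180-lean),0,-90+yaw],degrees=True); Rc=R.from_euler('xyz',o["orientation"],degrees=True)
rv=(Rt*Rc.inv()).as_rotvec(degrees=True)
print("t",round(float(o["clock"]),2),"tcp",o["tool_pos"].round(4),o["orientation"].round(2),"F",o["force"].round(2),"open",round(float(o["opening"]),4))
print("total mm",(d*1000).round(1),"deg",rv.round(2),"| per row",(d/.25/n).round(4),(rv/360/n).round(5))
E
python3 go.py .5085 .1517 .12 40 -1.5 10
```

```text
t 2.65 tcp [ 0.3887 -0.1736  0.2291] [-142.32   -0.49  -87.53] F [ 0.5   0.59 -0.73] open 0.058
total mm [ 119.8  325.3 -109.1] deg [ 0.51 -2.32 -3.96] | per row [ 0.0479  0.1301 -0.0436] [ 0.00014 -0.00064 -0.0011 ]
```

Request:
{"fn": "send_rows", "kwargs": {"commands": [[0.34,[0.05,0.138,-0.045],[0,-0.0007,-0.0011]],[0.34,[0.05,0.138,-0.045],[0,-0.0007,-0.0011]],[0.34,[0.05,0.138,-0.045],[0,-0.0007,-0.0011]],[0.34,[0.05,0.138,-0.045],[0,-0.0007,-0.0011]],[0.34,[0.05,0.138,-0.045],[0,-0.0007,-0.0011]],[0.34,[0.05,0.138,-0.045],[0,-0.0007,-0.0011]],[0.34,[0.05,0.138,-0.045],[0,-0.0007,-0.0011]],[0.34,[0.05,0.138,-0.045],[0,-0.0007,-0.0011]],[0.34,[0.05,0.138,-0.045],[0,-0.0007,-0.0011]],[0.34,[0.05,0.138,-0.045],[0,-0.0007,-0.0011]],[0.34,[0,0,0],[0,0,0]]]}}

```text
clock: 3.75
tool_pos: [0.5672, 0.1489, 0.2091]
orientation: [-147.2, 5.4, -84.7]
force: [0.4, -1.7, 0.1]
opening: 0.0576
```

```bash
python3 snap.py wrist w3;  python3 plates.py w3; python3 go.py .5085 .1517 .07 40 -1.5 3
```

```text
{'clock': np.float64(3.8), 'joint_pos': array([ 27.3913,  -4.0967, -58.1903,  65.0902,  -8.3502,   3.4729]), 'tool_pos': array([0.5666, 0.1465, 0.2089]), 'orientation': array([-147.2469,    5.4118,  -84.8878]), 'force': array([-0.7931, -0.2783, -0.7545]), 'opening': np.float64(0.0576)} [0.54803305 0.12954905 0.38253983]
w3
blue ctr [0.5748 0.2111 0.038 ] rect [576.5 211.8] [25.8 22.1] 6.96 depth z 0.03788216164959718
blue ctr [0.5168 0.2185 0.038 ] rect [517.7 221.9] [27.1 39. ] 5.51 depth z 0.037967753733048004
white ctr [0.5765 0.1501 0.048 ] rect [577.6 149.3] [18.4 45.5] 4.57 depth z 0.04799123324314619
white ctr [0.5249 0.1501 0.048 ] rect [524.8 150. ] [26.7 47.8] 5.38 depth z 0.04804570151777038
t 3.8 tcp [0.5666 0.1465 0.2089] [-147.25    5.41  -84.89] F [-0.79 -0.28 -0.75] open 0.0576
total mm [ -58.1    5.2 -138.9] deg [-5.18 -7.41 -6.94] | per row [-0.0774  0.0069 -0.1851] [-0.00479 -0.00686 -0.00643]
```

View pics/w3.png

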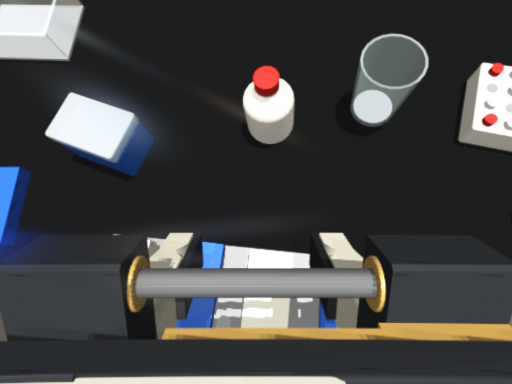

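```bash
cat > fk.py <<'E'
from h import *
from scipy.optimize import least_squares
D=[([81.654,20.5917,.6347,-.0209,-70.1345,-16.5064],[.28351,.61205,.22562],[-179.9929,-.0932,-114.8595]),
([47.6972,-1.4796,-23.8187,.3361,-67.9107,43.7006],[.4207,.1743,.2470],[-179.948,-.3957,-88.4753]),
([3.9658,-26.5971,-54.6206,3.1577,-24.3473,86.2411],[.3887,-.1736,.2291],[-142.3216,-.4914,-87.5272]),
([27.3913,-4.0967,-58.1903,65.0902,-8.3502,3.4729],[.5666,.1465,.2089],[-147.2469,5.4118,-84.8878])]
def rx(a): return R.from_euler('x',a,degrees=True).as_matrix()
def ry(a): return R.from_euler('y',a,degrees=True).as_matrix()
def rz(a): return R.from_euler('z',a,degrees=True).as_matrix()
E0=np.array([[0,0,1.],[0,1,0],[-1,0,0]])  # placeholder tool frame: z_tool along +x
def fk(q,p,s4=1,s6=1):
    a,d,h,L2,L3x,L3z,Lt=p
    M=rz(q[0]); P=M@[a,d,h]
    M=M@ry(q[1]); P=P+M@[0,0,L2]
    M=M@ry(-q[2]); P=P+M@[L3x,0,L3z]
    M=M@rx(s4*q[3])@ry(-q[4]); P=P+M@[Lt,0,0]
    M=M@rx(s6*q[5])
    return P,M@C
C=np.eye(3)
def orient(M): return R.from_matrix(M).as_euler('xyz',degrees=True)
E
python3 - <<'E'
import fk; from fk import *
np.set_printoptions(precision=4,suppress=True)
for s4 in (1,-1):
  for s6 in (1,-1):
    fk.C=np.eye(3)
    # C from first
    Cs=[]
    for q,p,o in D:
        M=fk.fk(q,[0]*7,s4,s6)[1]; Cs.append(M.T@rot(o))
    fk.C=Cs[0]
    err=[np.degrees(R.from_matrix(c.T@Cs[0]).magnitude()) for c in Cs]
    r=least_squares(lambda p:np.concatenate([fk.fk(q,p,s4,s6)[0]-np.array(x) for q,x,o in D]),[0,-.19,.35,.35,.35,0,.3])
    print(s4,s6,np.array(err),r.cost,r.x,(r.fun*1000).round(1)); print(Cs[0])
E
```

```text
Traceback (most recent call last):
AttributeError: 'function' object has no attribute 'fk'
```

```bash
python3 - <<'E'
import fk as F; from fk import D,rot,R,np,least_squares
np.set_printoptions(precision=4,suppress=True)
for s4 in (1,-1):
  for s6 in (1,-1):
    F.C=np.eye(3)
    Cs=[F.fk(q,[0]*7,s4,s6)[1].T@rot(o) for q,p,o in D]
    F.C=Cs[0]
    err=[np.degrees(R.from_matrix(c.T@Cs[0]).magnitude()) for c in Cs]
    r=least_squares(lambda p:np.concatenate([F.fk(q,p,s4,s6)[0]-np.array(x) for q,x,o in D]),[0,-.19,.35,.35,.35,0,.3])
    print(s4,s6,np.array(err),r.cost,r.x,(r.fun*1000).round(1)); print(Cs[0])
E
```

```text
1 1 [  0.     120.6822 148.7434 169.7804] 0.0003395329644351459 [ 0.2472 -0.1938 -0.0433  0.6281  0.1561  0.0991  0.3689] [  2.4   1.   -9.9  -2.    0.9   1.1  -1.1  14.6  11.5   6.2 -13.2  -2.8]
[[-0.0002 -0.0007  1.    ]
 [ 0.545   0.8384  0.0007]
 [-0.8384  0.545   0.0002]]
1 -1 [  0.       0.6967   6.325  130.1998] 0.0003395329644351459 [ 0.2472 -0.1938 -0.0433  0.6281  0.1561  0.0991  0.3689] [  2.4   1.   -9.9  -2.    0.9   1.1  -1.1  14.6  11.5   6.2 -13.2  -2.8]
[[-0.0002 -0.0007  1.    ]
 [ 0.0002  1.      0.0007]
 [-1.      0.0002 -0.0002]]
-1 1 [  0.     120.414  154.505   39.9586] 0.0036868576091670484 [ 0.346  -0.1708 -0.1716  0.5133  0.0573  0.1478  0.2056] [-23.  -13.   -2.9   3.3  36.1   3.9 -15.7  23.5  -0.8  32.1 -59.2  -0.3]
[[ 0.     -0.      1.    ]
 [ 0.5448  0.8385 -0.    ]
 [-0.8385  0.5448  0.    ]]
-1 -1 [0.     0.0002 0.0003 0.0002] 0.0036868576091670484 [ 0.346  -0.1708 -0.1716  0.5133  0.0573  0.1478  0.2056] [-23.  -13.   -2.9   3.3  36.1   3.9 -15.7  23.5  -0.8  32.1 -59.2  -0.3]
[[ 0. -0.  1.]
 [-0.  1.  0.]
 [-1. -0.  0.]]
```

```bash
cat > fk2.py <<'E'
from h import *
from fk import rx,ry,rz,D,least_squares
C=np.array([[0,0,1.],[0,1,0],[-1,0,0]])
def fk(q,p):
    a,d,h,L2,L3x,L3z,Lt,y4,z4,y5,z5=p
    M=rz(q[0]); P=M@[a,d,h]
    M=M@ry(q[1]); P=P+M@[0,0,L2]
    M=M@ry(-q[2]); P=P+M@[L3x,0,L3z]
    M=M@rx(-q[3]); P=P+M@[0,y4,z4]
    M=M@ry(-q[4]); P=P+M@[Lt,y5,z5]
    M=M@rx(-q[5])
    return P,M@C
E
python3 - <<'E'
from fk2 import *
np.set_printoptions(precision=4,suppress=True)
for mask in [[7],[8],[7,8],[10],[7,10],[8,10]]:
    def full(p):
        v=np.zeros(11); v[:7]=p[:7]; v[mask]=p[7:]; return v
    r=least_squares(lambda p:np.concatenate([fk(q,full(p))[0]-np.array(x) for q,x,o in D]),[0,-.19,.35,.35,.35,0,.3]+[0]*len(mask))
    print(mask,r.cost,r.x,(r.fun*1000).round(1))
E
```

```text
[7] 6.44452374552357e-10 [ 0.0002 -0.0001  0.1986  0.6016  0.4633  0.0001  0.378  -0.1917] [-0.  0.  0. -0. -0.  0.  0. -0. -0.  0. -0.  0.]
[8] 0.0002527837882968402 [ 0.3689 -0.1939 -0.1753  0.6097  0.0107  0.0362  0.3206  0.1143] [  1.8  -2.8 -12.9   5.4   4.2   1.8  -4.3   4.9  14.8   0.5  -1.8  -3.7]
[7, 8] 2.258664024780866e-10 [ 0.0007 -0.0003  0.1981  0.6016  0.4628  0.0001  0.3779 -0.1915  0.0002] [-0.  0. -0.  0. -0.  0.  0. -0. -0. -0.  0.  0.]
[10] 0.001699960350416309 [ 0.2636 -0.1854 -0.2114  0.5471  0.0508  0.1889  0.2526  0.0691] [ -7.7  -8.7 -17.3  10.9  22.8  -8.9 -15.4  11.4  33.8  12.1 -23.1  -7.6]
[7, 10] 1.2438096925011574e-10 [ 0.0003 -0.0001  0.1984  0.6016  0.4632  0.0002  0.378  -0.1916  0.0001] [-0.  0. -0.  0. -0.  0.  0. -0.  0. -0.  0. -0.]
[8, 10] 8.827626802700056e-05 [ 0.4256 -0.1943 -0.1536  0.6271 -0.0034 -0.0305  0.3375  0.1583 -0.0402] [ 2.4 -1.3 -8.4  1.8 -0.2  8.4 -0.1  4.8  0.6  0.  -0.8 -0.7]
```

```bash
cat > ik.py <<'E'
from fk2 import *
PP=[.0002,-.0001,.1986,.6016,.4633,.0001,.378,-.1917,0,0,0]
LO=np.array([-176.03,-82.01,-58.28,-173.87,-174.79,-173.66]);HI=np.array([176.03,121.73,71.71,95.51,-.11,173.66])
def target(lean,yaw,flip=False):
    return rot([-(180-lean),0,-90+yaw])@(rz(180) if flip else np.eye(3))
def ik(x,Rt,q0):
    f=lambda q:np.r_[(fk(q,PP)[0]-x)*10,(R.from_matrix(fk(q,PP)[1]@Rt.T)).as_rotvec()]
    r=least_squares(f,np.clip(q0,LO+.01,HI-.01),bounds=(LO,HI),x_scale=50.,max_nfev=200)
    return r.x,np.abs(r.fun).max()
def allik(x,Rt,n=40,seed=0):
    g=np.random.default_rng(seed); S=[]
    for _ in range(n):
        q,e=ik(np.array(x),Rt,LO+(HI-LO)*g.random(6))
        if e<1e-3 and not any(np.abs(q-s).max()<1 for s in S): S.append(q)
    return S
E
python3 - <<'E'
from ik import *
np.set_printoptions(precision=1,suppress=True)
for nm,x,yaw in [("pick",[.5085,.1517,.038],-1.5),("pick2",[.5108,.307,.038],-2),("place",[.5205,-.2085,.063],2),("place2",[.5205,-.2085,.083],2)]:
    for lean in (25,30,35,40,45):
        for fl in (False,True):
            for q in allik(x,target(lean,yaw,fl),25): print(nm,lean,fl,q)
E
```

```text
pick 35 False [  -5.8   11.7  -53.7 -166.4  -10.6  -99.8]
pick 35 True [  -5.8   11.7  -53.7 -166.4  -10.6   80.2]
place 25 False [ -4.   10.8 -40.6 -10.5 -13.9 105.6]
place 25 True [ -4.   10.8 -40.6 -10.5 -13.9 -74.4]
place 30 False [ -6.2  10.4 -39.5 -21.7 -11.1 118.4]
place 30 True [ -6.2  10.4 -39.5 -21.7 -11.1 -61.6]
place 35 False [-12.   10.3 -35.7 -39.5 -12.6 140.3]
place 35 True [-12.   10.3 -35.7 -39.5 -12.6 -39.7]
place 40 False [-21.7  10.8 -32.4 -59.  -17.6 166.4]
place 40 True [-21.7  10.8 -32.4 -59.  -17.6 -13.6]
place 45 False [ -32.6   12.3  -31.9  -75.8  -24.5 -169.5]
place 45 True [-32.6  12.3 -31.9 -75.8 -24.5  10.5]
place2 25 False [ -3.8   8.7 -40.1  -8.7 -16.5 103.6]
place2 25 True [ -3.8   8.7 -40.1  -8.7 -16.5 -76.4]
place2 30 False [ -5.4   8.1 -40.2 -17.3 -12.4 113.3]
place2 30 True [ -5.4   8.1 -40.2 -17.3 -12.4 -66.7]
place2 35 False [ -9.9   7.9 -37.1 -33.1 -12.5 132.2]
place2 35 True [ -9.9   7.9 -37.1 -33.1 -12.5 -47.8]
place2 40 False [-18.7   8.3 -33.3 -52.6 -16.6 157.5]
place2 40 True [-18.7   8.3 -33.3 -52.6 -16.6 -22.5]
place2 45 True [-29.5   9.5 -31.9 -70.3 -23.1   2.2]
```

```bash
python3 - <<'E'
from ik import *
np.set_printoptions(precision=2,suppress=True)
for nm,x,yaw in [("pick",[.5085,.1517,.038],-1.5),("pick2",[.5108,.307,.038],-2),("pickup",[.5085,.1517,.12],-1.5)]:
    for lean in (0,10,15,20,25,30,35,40):
        best=None
        for q0 in ([30,0,-45,0,-30,60],[27,-4,-58,65,-8,3],[10,0,-50,-60,-15,100],[10,0,-50,60,-15,-60],[40,0,-50,60,-15,0],[-5,11,-54,-166,-10,-100]):
            q,e=ik(np.array(x),target(lean,yaw),q0)
            if best is None or e<best[1]: best=(q,e)
        print(nm,lean,best[0],best[1])
E
```

```text
pick 0 [ 37.8   18.77 -30.73  -0.   -40.5   50.7 ] 2.55351295663786e-14
pick 10 [ 42.13  14.28 -45.39  17.13 -24.    31.09] 1.3183898417423734e-15
pick 15 [ 37.93  11.9  -57.48  47.02 -12.98   5.26] 5.957655451967133e-14
pick 20 [ 37.08  11.71 -58.28  51.17 -12.84   1.91] 0.07962121839708172
pick 25 [  -4.42   11.19  -50.77 -173.87   -0.11  -93.52] 0.05377886553783804
pick 30 [  -4.37   11.09  -50.35 -168.91   -1.7   -98.6 ] 0.01698178215275906
pick 35 [  -5.84   11.72  -53.7  -166.41  -10.63  -99.81] 3.899935929752019e-12
pick 40 [  -7.6    13.6   -58.28 -167.28  -21.61  -97.12] 0.010624157268545799
pick2 0 [ 49.78  23.74 -22.27   0.   -43.99  38.22] 2.220446049250313e-15
pick2 10 [ 54.54  19.97 -36.31  17.23 -29.28  18.73] 3.1225022567582528e-15
pick2 15 [ 54.35  18.21 -45.84  36.27 -21.36   0.23] 5.551115123125783e-16
pick2 20 [ 45.58  16.39 -55.38  73.51 -15.27 -28.74] 4.592598377344532e-15
pick2 25 [ 39.56  16.18 -57.78  95.51 -16.49 -44.97] 0.019430185463042003
pick2 30 [ 42.37  16.93 -57.99  95.51 -21.07 -48.03] 0.060256773537352475
pick2 35 [ 45.4   18.02 -58.24  95.51 -26.1  -51.67] 0.09293399591754385
pick2 40 [ 48.16  19.52 -58.28  95.51 -30.91 -55.41] 0.12368571067388517
pickup 0 [ 37.8   12.62 -25.78  -0.   -51.6   50.7 ] 1.304512053934559e-14
pickup 10 [ 42.76   7.32 -38.04  11.35 -37.99  37.19] 4.440892098500626e-15
pickup 15 [ 44.61   4.93 -45.55  21.39 -30.76  26.28] 5.551115123125783e-15
pickup 20 [ 43.83   2.79 -54.26  38.18 -23.17  10.58] 9.469320868751081e-14
pickup 25 [ 41.44   2.01 -58.28  50.1  -20.15   0.89] 0.04657935619642137
pickup 30 [  -4.4     0.3   -52.58 -173.87   -0.11  -93.71] 0.12467490697671817
pickup 35 [  -4.4     0.08  -52.61 -173.87   -0.11  -93.79] 0.040913749969147
pickup 40 [  -3.42   -0.01  -49.73 -161.62   -0.11 -106.91] 0.01635122336350785
```

```bash
cat > path.py <<'E'
from ik import *
np.set_printoptions(precision=1,suppress=True)
LIM=.7*np.array([136.94,136.94,172.46,180,180,180])*.1
def sim(q,way,show=True):
    # way: list of (xyz, rotvec-turn list or lean,yaw cont, n)
    P,M=fk(q,PP)
    for (x,rv,n,lab) in way:
        P0=P.copy(); x=P0 if x is None else np.array(x)
        mx=0
        for i in range(n):
            P=P0+(x-P0)*(i+1)/n; M=R.from_rotvec(np.array(rv)/n,degrees=True).as_matrix()@M
            qn,e=ik(P,M,q); mx=max(mx,np.max(np.abs(qn-q)/LIM)); 
            if e>2e-3: print("  BAD",lab,i,e,qn)
            q=qn
        print(lab,q,"max step/limit %.2f"%mx, P.round(3),orient(M))
    return q
def orient(M): return R.from_matrix(M).as_euler('xyz',degrees=True)
E
python3 - <<'E'
from path import *
q=np.array([27.3913,-4.0967,-58.1903,65.0902,-8.3502,3.4729])
M=fk(q,PP)[1]
rv=R.from_matrix(target(-30,-1.5)@M.T).as_rotvec(degrees=True); print(rv)
ca=np.array([.5355,.151]); u=np.array([np.cos(np.radians(-1.5)),np.sin(np.radians(-1.5))])
pa=np.r_[ca+.031*u,.0368]; print("pickTCP",pa.round(4))
q=sim(q,[([*pa[:2],.14],rv,9,"pre"),(pa,[0]*3,4,"pick"),([.46,.10,.20],[0,-30,0],8,"lift+upright"),
 ([.40,-.15,.22],[0,0,-176.5],22,"spin"),([.42,-.206,.14],[0,-30,0],6,"prelean"),([.5165,-.2075,.10],[0]*3,6,"over"),([.5165,-.2075,.061],[0]*3,6,"place")])
E
```

```text
[-6.8 62.5 -3. ]
pickTCP [0.6 0.2 0. ]
pre [ 24.9  34.4  10.4 -12.9 -93.2  65.9] max step/limit 3.11 [0.6 0.1 0.1] [150.    0.  -91.5]
pick [ 24.9  40.    5.9 -13.  -83.4  68.2] max step/limit 0.20 [0.6 0.1 0. ] [150.    0.  -91.5]
lift+upright [ 35.8   2.1 -26.3  -0.7 -61.2  53.3] max step/limit 0.52 [0.5 0.1 0.2] [180.    0.7 -91.3]
spin [  6.9  -3.6 -29.7   0.8 -64.  -95. ] max step/limit 0.56 [ 0.4 -0.1  0.2] [180.    0.7  92.2]
prelean [ -2.3  -8.7 -52.8  -1.4 -15.8 -84.5] max step/limit 0.70 [ 0.4 -0.2  0.1] [150.    1.7  91.5]
over [ -1.9   5.3 -47.2  -1.5  -7.5 -84.7] max step/limit 0.26 [ 0.5 -0.2  0.1] [150.    1.7  91.5]
place [ -2.1  10.  -47.5  -6.9  -2.5 -79.1] max step/limit 0.17 [ 0.5 -0.2  0.1] [150.    1.7  91.5]
```

```bash
cat > plan.py <<'E'
from path import *
def rvto(Ma,Mb): return R.from_matrix(Mb@Ma.T).as_rotvec(degrees=True)
def run(L,back,c,pyaw,zp=.0368,zs=.0604,q=np.array([27.3913,-4.0967,-58.1903,65.0902,-8.3502,3.4729])):
    u=lambda a:np.array([np.cos(np.radians(a)),np.sin(np.radians(a))])
    pa=np.r_[np.array(c)+back*u(pyaw),zp]; st=np.array([.5475,-.2065]); ps=st-back*u(2); pre=st-(back+.1)*u(2)
    M0=fk(q,PP)[1]; Tp=target(-L,pyaw); Up=target(0,pyaw); Us=target(0,2,True); Ts=target(L,2,True)
    print("pick",pa.round(4)*1000,"place",ps*1000)
    return sim(q,[([*pa[:2],.14],rvto(M0,Tp),9,"pre"),(pa,[0]*3,4,"pick"),([.46,c[1]-.04,.20],rvto(Tp,Up),8,"lift+upright"),
     ([.40,-.15,.22],[0,0,-180+(2-pyaw)],22,"spin"),([*pre,.14],rvto(Us,Ts),6,"prelean"),([*ps,.10],[0]*3,6,"over"),([*ps,zs],[0]*3,6,"place"),([*pre,zs],[0]*3,6,"out"),([.40,-.15,.22],rvto(Ts,Us),6,"up")])
E
python3 - <<'E'
from plan import *
for L,b in ((25,.034),(27,.033),(30,.031)):
    print(L); run(L,b,[.5355,.151],-1.5)
E
```

```text
25
pick [569.5 150.1  36.8] place [ 513.5 -207.7]
pre [ 26.   31.5   6.7 -11.3 -87.6  65.2] max step/limit 2.95 [0.6 0.1 0.1] [155.    0.  -91.5]
pick [ 26.   37.1   1.8 -11.5 -77.4  67.3] max step/limit 0.21 [0.6 0.1 0. ] [155.    0.  -91.5]
lift+upright [ 37.5   2.4 -26.2  -0.  -61.4  51. ] max step/limit 0.47 [0.5 0.1 0.2] [180.    0.  -91.5]
spin [  6.1  -3.4 -29.2  -0.  -64.3 -94.1] max step/limit 0.55 [ 0.4 -0.1  0.2] [180.   0.  92.]
prelean [ -5.8  -6.4 -45.9  -7.5 -25.9 -76.2] max step/limit 0.53 [ 0.4 -0.2  0.1] [155.  -0.  92.]
over [ -3.7   6.4 -40.3  -7.5 -18.6 -77.7] max step/limit 0.23 [ 0.5 -0.2  0.1] [155.  -0.  92.]
place [ -4.   10.6 -41.4 -10.9 -13.4 -74. ] max step/limit 0.08 [ 0.5 -0.2  0.1] [155.  -0.  92.]
out [ -6.9   3.1 -48.7 -15.8 -14.  -66.6] max step/limit 0.13 [ 0.4 -0.2  0.1] [155.  -0.  92.]
up [  6.1  -3.4 -29.2   0.  -64.3 -94.1] max step/limit 1.11 [ 0.4 -0.1  0.2] [180.   0.  92.]
27
pick [568.5 150.1  36.8] place [ 514.5 -207.7]
pre [ 25.5  32.7   8.2 -11.9 -89.9  65.6] max step/limit 3.01 [0.6 0.1 0.1] [153.    0.  -91.5]
pick [ 25.5  38.3   3.5
[... 1004 characters left out ...]
.  -91.5]
lift+upright [ 37.5   2.4 -26.2  -0.  -61.4  51. ] max step/limit 0.51 [0.5 0.1 0.2] [-180.     0.   -91.5]
spin [  6.1  -3.4 -29.2  -0.  -64.3 -94.1] max step/limit 0.55 [ 0.4 -0.1  0.2] [180.  -0.  92.]
prelean [ -7.3  -7.3 -46.9 -12.9 -21.3 -69.9] max step/limit 0.86 [ 0.4 -0.2  0.1] [150.  -0.  92.]
over [ -4.8   5.8 -40.9 -14.3 -13.9 -70.1] max step/limit 0.24 [ 0.5 -0.2  0.1] [150.  -0.  92.]
place [ -6.2  10.4 -39.9 -22.4 -10.8 -60.9] max step/limit 0.15 [ 0.5 -0.2  0.1] [150.  -0.  92.]
out [-11.9   3.2 -45.4 -30.2 -13.9 -48.4] max step/limit 0.18 [ 0.4 -0.2  0.1] [150.  -0.  92.]
up [  6.1  -3.4 -29.2   0.  -64.3 -94.1] max step/limit 2.21 [ 0.4 -0.1  0.2] [180.   0.  92.]
```

```bash
sed -i 's/^Rt=.*/fl=len(sys.argv)>7 and sys.argv[7]=="T"\nRt=R.from_euler("xyz",[-(180-lean),0,-90+yaw],degrees=True)*R.from_euler("z",180 if fl else 0,degrees=True); Rc=R.from_euler("xyz",o["orientation"],degrees=True)/' go.py; python3 go.py .5685 .1501 .14 -27 -1.5 9
```

```text
t 3.8 tcp [0.5666 0.1465 0.2089] [-147.25    5.41  -84.89] F [-0.79 -0.28 -0.75] open 0.0576
total mm [  1.9   3.6 -68.9] deg [-6.79 59.52 -3.18] | per row [ 0.0009  0.0016 -0.0306] [-0.0021   0.01837 -0.00098]
```

Request:
{"fn": "send_rows", "kwargs": {"commands": [[0.34,[0,0,0],[-0.002,0.0184,-0.001]],[0.34,[0,0,0],[-0.002,0.0184,-0.001]],[0.34,[0,0,0],[-0.002,0.0184,-0.001]],[0.34,[0,0,0],[-0.002,0.0184,-0.001]],[0.34,[0,0,0],[-0.002,0.0184,-0.001]],[0.34,[0,0,0],[-0.002,0.0184,-0.001]],[0.34,[0,0,0],[-0.002,0.0184,-0.001]],[0.34,[0,0,0],[-0.002,0.0184,-0.001]],[0.34,[0,0,0],[-0.002,0.0184,-0.001]],[0.34,[0,0,0],[0,0,0]]]}}

```text
clock: 4.8
tool_pos: [0.5869, 0.1369, 0.2304]
orientation: [164.5, -0.5, -89.9]
force: [0.7, -0.4, -1.1]
opening: 0.058
```

```bash
python3 go.py .5685 .1501 .14 -27 -1.5 5; python3 -c "
from plant import sensors;print(sensors.get_obs()['joint_pos'].round(1))"
```

```text
t 4.8 tcp [0.5869 0.1369 0.2304] [164.47  -0.53 -89.85] F [ 0.7  -0.44 -1.07] open 0.058
total mm [-18.4  13.2 -90.4] deg [ 0.66 11.46 -1.7 ] | per row [-0.0147  0.0105 -0.0723] [ 0.00037  0.00637 -0.00094]
[ 27.3  23.4   6.4  -6.6 -87.2  63.9]
```

Request:
{"fn": "send_rows", "kwargs": {"commands": [[0.34,[-0.0147,0.0105,-0.08],[0,0.0064,-0.001]],[0.34,[-0.0147,0.0105,-0.08],[0,0.0064,-0.001]],[0.34,[-0.0147,0.0105,-0.08],[0,0.0064,-0.001]],[0.34,[-0.0147,0.0105,-0.08],[0,0.0064,-0.001]],[0.34,[-0.0147,0.0105,-0.08],[0,0.0064,-0.001]],[0.34,[0,0,0],[0,0,0]]]}}

```text
clock: 5.4
tool_pos: [0.5623, 0.161, 0.1282]
orientation: [152.8, -0.6, -91.0]
force: [0.1, 0.6, -0.5]
opening: 0.0579
```

```bash
python3 snap.py wrist w4; python3 go.py .5685 .1501 .075 -27 -1.5 3
```

```text
{'clock': np.float64(5.45), 'joint_pos': array([ 26.8672,  33.019 ,   7.3305, -11.7379, -88.8012,  64.8717]), 'tool_pos': array([0.5634, 0.1611, 0.1302]), 'orientation': array([153.0297,  -0.5854, -90.9225]), 'force': array([-0.4435, -0.0008, -0.2581]), 'opening': np.float64(0.0576)} [0.70320327 0.15873297 0.23391401]
t 5.45 tcp [0.5634 0.1611 0.1302] [153.03  -0.59 -90.92] F [-0.44 -0.   -0.26] open 0.0576
total mm [  5.1 -11.  -55.2] deg [ 0.59  0.02 -0.58] | per row [ 0.0068 -0.0147 -0.0736] [ 5.4e-04  2.0e-05 -5.3e-04]
```

View pics/w4.png

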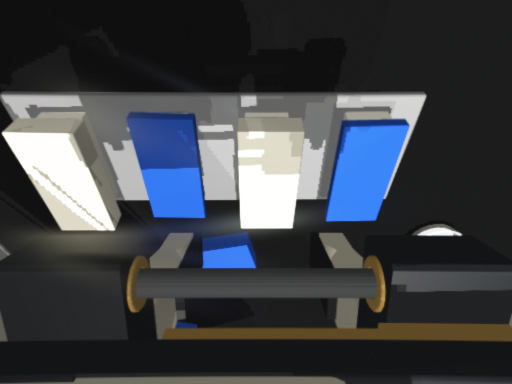

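The plates are clear in this view, with the target white one at (268,175). Next I check its pose from here, then move on.

```bash
python3 plates.py w4
```

```text
w4
blue ctr [0.5504 0.226  0.038 ] rect [543.3 226.2] [ 46.7 103.4] 87.26 depth z 0.03792911423108242
blue ctr [0.5413 0.075  0.038 ] rect [534.5  75.1] [103.6  48.2] 0.07 depth z 0.03786881583380888
white ctr [0.5478 0.3056 0.048 ] rect [541.  305.7] [ 46.8 103.3] 87.46 depth z 0.04789127278330965
white ctr [0.5452 0.1501 0.048 ] rect [538.6 150.2] [ 45.7 102.6] 88.42 depth z 0.047874342918984514
```

Request:
{"fn": "send_rows", "kwargs": {"commands": [[0.34,[0.01,-0.022,-0.06],[0.0007,0,-0.0007]],[0.34,[0.01,-0.022,-0.06],[0.0007,0,-0.0007]],[0.34,[0,0,-0.02],[0,0,0]],[0.34,[0,0,0],[0,0,0]]]}}

```text
clock: 5.85
tool_pos: [0.5696, 0.1515, 0.0981]
orientation: [153.6, 0.1, -91.2]
force: [0.1, -0.4, 0.2]
opening: 0.0578
```

```bash
python3 go.py .5685 .1501 .0363 -27 -1.5 4
```

```text
t 5.85 tcp [0.5696 0.1515 0.0981] [ 1.5364e+02  8.0000e-02 -9.1230e+01] F [ 0.07 -0.35  0.21] open 0.0578
total mm [ -1.1  -1.4 -61.8] deg [-0.06  0.64 -0.27] | per row [-0.0011 -0.0014 -0.0618] [-4.0e-05  4.4e-04 -1.9e-04]
```

Request:
{"fn": "send_rows", "kwargs": {"commands": [[0.34,[-0.001,-0.0015,-0.05],[0,0.0005,0]],[0.34,[-0.001,-0.0015,-0.05],[0,0.0005,0]],[0.34,[-0.001,-0.0015,-0.05],[0,0.0005,0]],[0.34,[0,0,0],[0,0,0]]]}}

```text
clock: 6.25
tool_pos: [0.5691, 0.1502, 0.0586]
orientation: [153.2, 0.1, -91.3]
force: [0.2, 0.7, -0.2]
opening: 0.058
```

```bash
python3 go.py .569 .1501 .0363 -27 -1.5 3
```

```text
t 6.25 tcp [0.5691 0.1502 0.0586] [ 1.5318e+02  1.1000e-01 -9.1260e+01] F [ 0.25  0.68 -0.16] open 0.058
total mm [ -0.1  -0.1 -22.3] deg [-0.1   0.18 -0.24] | per row [-0.0001 -0.0002 -0.0298] [-0.0001   0.00017 -0.00023]
```

Request:
{"fn": "send_rows", "kwargs": {"commands": [[0.34,[0,0,-0.03],[0,0,-0.0002]],[0.34,[0,0,-0.03],[0,0,-0.0002]],[0.34,[0,0,-0.03],[0,0,0]],[0.34,[0,0,0],[0,0,0]]]}}

```text
clock: 6.65
tool_pos: [0.5691, 0.1502, 0.0336]
orientation: [153.1, 0.1, -91.4]
force: [0.3, 0.3, -0.4]
opening: 0.0577
```

```bash
python3 go.py .569 .1501 .0363 -27 -1.5 1
```

```text
t 6.65 tcp [0.5691 0.1502 0.0336] [ 1.5314e+02  8.0000e-02 -9.1410e+01] F [ 0.25  0.33 -0.42] open 0.0577
total mm [-0.1 -0.1  2.7] deg [-0.07  0.14 -0.09] | per row [-0.0003 -0.0004  0.011 ] [-0.0002   0.00039 -0.00026]
```

Request:
{"fn": "send_rows", "kwargs": {"commands": [[0.34,[0,0,0.011],[0,0,0]],[1,[0,0,0],[0,0,0]],[1,[0,0,0],[0,0,0]],[1,[0,0,0],[0,0,0]],[1,[0,0,0],[0,0,0]],[1,[0,0,0],[0,0,0]]]}}

```text
clock: 7.25
tool_pos: [0.5699, 0.1505, 0.0375]
orientation: [153.3, 0.1, -91.4]
force: [0.0, 0.4, -0.7]
opening: 0.0455
```

```bash
python3 go.py .569 .1501 .0563 -27 -1.5 2
```

```text
t 7.25 tcp [0.5699 0.1505 0.0375] [ 1.5326e+02  1.2000e-01 -9.1400e+01] F [ 0.05  0.42 -0.7 ] open 0.0455
total mm [-0.9 -0.4 18.8] deg [-0.11  0.26 -0.1 ] | per row [-0.0017 -0.0009  0.0376] [-0.00016  0.00037 -0.00015]
```

Request:
{"fn": "send_rows", "kwargs": {"commands": [[1,[0,0,0.02],[0,0,0]],[1,[0,0,0.04],[0,0,0]],[1,[0,0,0.06],[0,0,0]],[1,[0,0,0.08],[0,0,0]],[1,[0,0,0.06],[0,0,0]],[1,[0,0,0],[0,0,0]]]}}

```text
clock: 7.85
tool_pos: [0.5703, 0.1504, 0.1091]
orientation: [153.4, 0.1, -91.4]
force: [0.4, 0.1, -0.8]
opening: 0.0456
```

```bash
python3 snap.py wrist w5; python3 go.py .46 .11 .20 0 -1.5 8
```

```text
{'clock': np.float64(7.9), 'joint_pos': array([ 25.5497,  34.1866,   6.4559, -11.8714, -86.4339,  66.3708]), 'tool_pos': array([0.5699, 0.1504, 0.108 ]), 'orientation': array([ 1.53314e+02,  1.30200e-01, -9.13959e+01]), 'force': array([-0.1478,  0.0462, -0.5014]), 'opening': np.float64(0.0457)} [0.71009577 0.14576158 0.21612635]
t 7.9 tcp [0.5699 0.1504 0.108 ] [ 1.5331e+02  1.3000e-01 -9.1400e+01] F [-0.15  0.05 -0.5 ] open 0.0457
total mm [-109.9  -40.4   92. ] deg [ -0.8  -26.67  -0.13] | per row [-0.0549 -0.0202  0.046 ] [-2.80e-04 -9.26e-03 -5.00e-05]
```

View pics/w5.png

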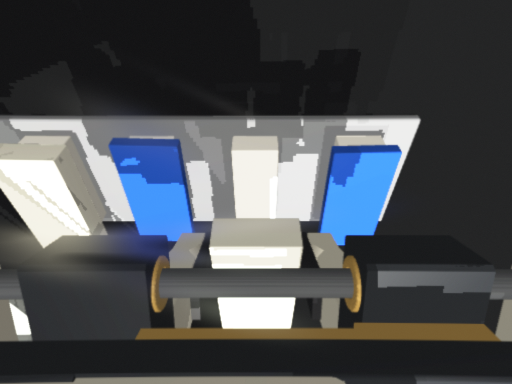

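The plate is held level at (256,300) and its rib is now empty at (255,178). Moving on.

Request:
{"fn": "send_rows", "kwargs": {"commands": [[1,[0,0,0.1],[0,0,0]],[1,[-0.05,-0.02,0.06],[0,-0.009,0]],[1,[-0.05,-0.02,0.046],[0,-0.0093,0]],[1,[-0.05,-0.02,0.046],[0,-0.0093,0]],[1,[-0.05,-0.02,0.046],[0,-0.0093,0]],[1,[-0.05,-0.02,0.046],[0,-0.0093,0]],[1,[-0.05,-0.02,0.046],[0,-0.0093,0]],[1,[-0.05,-0.02,0.046],[0,-0.0093,0]],[1,[-0.05,-0.02,0.02],[0,-0.0093,0]]]}}

```text
clock: 8.8
tool_pos: [0.4645, 0.108, 0.2163]
orientation: [-179.8, 0.7, -91.4]
force: [-0.3, -0.1, -0.1]
opening: 0.0462
```

```bash
python3 go.py .40 -.15 .22 0 2 20 ; python3 -c "
from plant import sensors;print(sensors.get_obs()['joint_pos'].round(1))"
```

```text
t 8.8 tcp [0.4645 0.108  0.2163] [-179.82    0.68  -91.42] F [-0.27 -0.06 -0.09] open 0.0462
total mm [ -64.5 -258.     3.7] deg [-0.68  0.18  3.42] | per row [-0.0129 -0.0516  0.0007] [-9.0e-05  2.0e-05  4.7e-04]
[ 36.4   1.8 -24.4  -0.5 -63.3  52.4]
```

Request:
{"fn": "send_rows", "kwargs": {"commands": [[1,[-0.012,-0.047,0],[0,0,-0.0223]],[1,[-0.012,-0.047,0],[0,0,-0.0223]],[1,[-0.012,-0.047,0],[0,0,-0.0223]],[1,[-0.012,-0.047,0],[0,0,-0.0223]],[1,[-0.012,-0.047,0],[0,0,-0.0223]],[1,[-0.012,-0.047,0],[0,0,-0.0223]],[1,[-0.012,-0.047,0],[0,0,-0.0223]],[1,[-0.012,-0.047,0],[0,0,-0.0223]],[1,[-0.012,-0.047,0],[0,0,-0.0223]],[1,[-0.012,-0.047,0],[0,0,-0.0223]],[1,[-0.012,-0.047,0],[0,0,-0.0223]]]}}

```text
clock: 9.9
tool_pos: [0.4198, -0.0277, 0.2121]
orientation: [-179.8, 0.4, 177.0]
force: [1.1, 0.5, -0.8]
opening: 0.0461
```

Request:
{"fn": "send_rows", "kwargs": {"commands": [[1,[-0.012,-0.047,0],[0,0,-0.0223]],[1,[-0.012,-0.047,0],[0,0,-0.0223]],[1,[-0.012,-0.047,0],[0,0,-0.0223]],[1,[-0.012,-0.047,0],[0,0,-0.0223]],[1,[-0.012,-0.047,0],[0,0,-0.0223]],[1,[-0.012,-0.047,0],[0,0,-0.0223]],[1,[-0.012,-0.047,0],[0,0,-0.0223]],[1,[-0.012,-0.047,0],[0,0,-0.0223]],[1,[-0.012,-0.047,0],[0,0,-0.0223]],[1,[-0.012,-0.047,0],[0,0,-0.0223]],[1,[0,0,0],[0,0,0]]]}}

```text
clock: 11.0
tool_pos: [0.3798, -0.1509, 0.2053]
orientation: [-179.3, -0.2, 93.0]
force: [-0.0, 0.3, -1.6]
opening: 0.0462
```

```bash
python3 go.py .4145 -.211 .14 27 2 7 T; python3 -c "
from plant import sensors;print(sensors.get_obs()['joint_pos'].round(1))"
```

```text
t 11.0 tcp [ 0.3798 -0.1509  0.2053] [-1.7927e+02 -1.5000e-01  9.2970e+01] F [-0.02  0.29 -1.61] open 0.0462
total mm [ 34.7 -60.1 -65.3] deg [  1.05 -27.71  -0.99] | per row [ 0.0199 -0.0344 -0.0373] [ 0.00042 -0.011   -0.00039]
[  6.1  -4.2 -31.8  -0.2 -63.1 -93.1]
```

Request:
{"fn": "send_rows", "kwargs": {"commands": [[1,[0.02,-0.034,-0.02],[0,-0.011,0]],[1,[0.02,-0.034,-0.037],[0,-0.011,0]],[1,[0.02,-0.034,-0.037],[0,-0.011,0]],[1,[0.02,-0.034,-0.037],[0,-0.011,0]],[1,[0.02,-0.034,-0.037],[0,-0.011,0]],[1,[0.02,-0.034,-0.037],[0,-0.011,0]],[1,[0.02,-0.034,-0.037],[0,-0.011,-0.001]],[1,[0,0,0],[0,0,0]]]}}

```text
clock: 11.8
tool_pos: [0.4127, -0.2096, 0.1399]
orientation: [152.3, 1.9, 93.7]
force: [-0.0, 0.5, -1.1]
opening: 0.0457
```

```bash
python3 snap.py scene s1; python3 go.py .5145 -.2077 .10 27 2 6 T; python3 -c "
from plant import sensors;print(sensors.get_obs()['joint_pos'].round(1))
from h import *
s=load('pics/s1.npz')['color']; cv2.imwrite('pics/s1b.png',cv2.resize(s[80:280,60:320],None,fx=3,fy=3,interpolation=cv2.INTER_CUBIC))"
```

```text
{'clock': np.float64(11.85), 'joint_pos': array([ -4.3875,  -8.0085, -49.084 ,  -5.6258, -21.4002, -76.7248]), 'tool_pos': array([ 0.4136, -0.2096,  0.141 ]), 'orientation': array([152.373 ,   1.9149,  93.6806]), 'force': array([-0.0953, -0.1366, -0.3093]), 'opening': np.float64(0.0458)} [1.23399473 0.32633302 0.82230925]
t 11.85 tcp [ 0.4136 -0.2096  0.141 ] [152.37   1.91  93.68] F [-0.1  -0.14 -0.31] open 0.0458
total mm [100.9   1.9 -41. ] deg [ 1.88  0.72 -1.69] | per row [ 0.0672  0.0013 -0.0273] [ 0.00087  0.00033 -0.00078]
[ -4.4  -8.  -49.1  -5.6 -21.4 -76.7]
```

View pics/s1b.png

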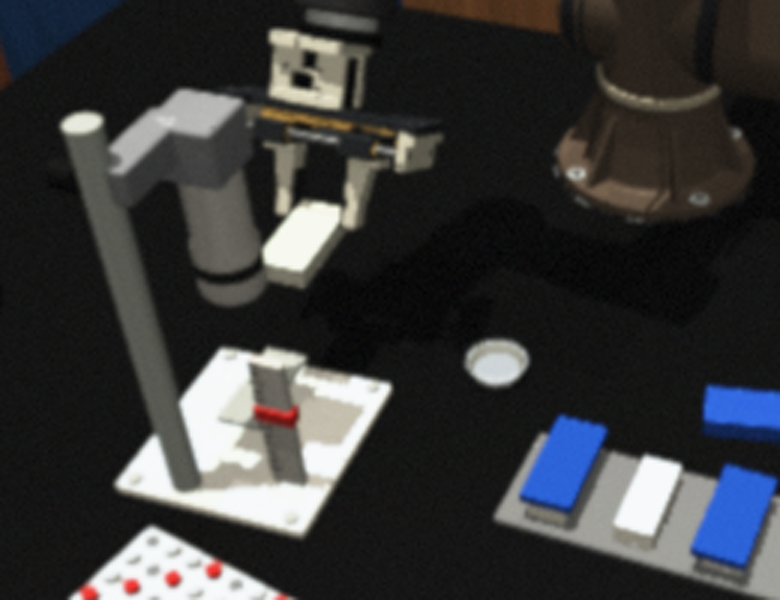

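The plate is held in front of the lens, at (300,245) in the enlarged crop, and the gripper body has clearance. I'll fit its plane to check that it is level.

```bash
cat > held.py <<'E'
import sys
from h import *
np.set_printoptions(precision=4,suppress=True)
f=sys.argv[1]; tx,ty,tz=map(float,sys.argv[2:5])
s=load(f"pics/{f}.npz"); P=cloud(s); hsv=cv2.cvtColor(s["color"],cv2.COLOR_BGR2HSV)
m=(hsv[...,2]>130)&(hsv[...,1]<90)&(P[...,0]>tx-.03)&(P[...,0]<tx+.11)&(abs(P[...,1]-ty)<.04)&(abs(P[...,2]-tz)<.02)
n,l,st,ce=cv2.connectedComponentsWithStats(m.astype(np.uint8)); i=1+np.argmax(st[1:,4]); m=l==i
p=P[m]; 
for _ in range(5):
    c=np.linalg.lstsq(np.c_[p[:,:2],np.ones(len(p))],p[:,2],rcond=None)[0]
    r=p[:,2]-np.c_[p[:,:2],np.ones(len(p))]@c; p=p[abs(r)<max(.002,1.5*r.std())]
print("n",len(p),"slopes deg",np.degrees(c[:2]),"top z mean",p[:,2].mean(),"rms",r.std()*1000)
q=(p[:,:2]*1000).astype(np.float32); print(cv2.minAreaRect(q),p.min(0),p.max(0))
E
python3 held.py s1 .4136 -.2096 .1515
```

```text
n 331 slopes deg [ 0.7065 -1.4127] top z mean 0.15084626642809823 rms 0.9787391460838694
((448.71856689453125, -211.82528686523438), (74.78797912597656, 101.83981323242188), 82.43807983398438) [ 0.3982 -0.2461  0.1483] [ 0.5006 -0.1703  0.1531]
```

Request:
{"fn": "send_rows", "kwargs": {"commands": [[1,[0,0,-0.06],[0.001,0,-0.001]],[1,[0.04,0,-0.06],[0.001,0,-0.001]],[1,[0.06,0,-0.04],[0.001,0,-0.001]],[1,[0.06,0,0],[0.001,0,-0.001]],[1,[0.06,0,0],[0.001,0,-0.001]],[1,[0.06,0,0],[0,0,0]],[1,[0.06,0,0],[0,0,0]],[1,[0.03,0,0],[0,0,0]],[1,[0,0,0],[0,0,0]]]}}

```text
clock: 12.75
tool_pos: [0.5177, -0.2066, 0.1058]
orientation: [152.4, 0.3, 92.6]
force: [-0.2, -0.3, -1.1]
opening: 0.0455
```

```bash
python3 go.py .5145 -.2077 .072 27 2 3 T; python3 -c "
from plant import sensors;print(sensors.get_obs()['joint_pos'].round(1))"
```

```text
t 12.75 tcp [ 0.5177 -0.2066  0.1058] [152.37   0.26  92.63] F [-0.17 -0.32 -1.15] open 0.0455
total mm [ -3.2  -1.1 -33.8] deg [ 0.23  0.64 -0.63] | per row [-0.0043 -0.0015 -0.0451] [ 0.00021  0.00059 -0.00059]
[ -4.    5.6 -40.5  -9.9 -16.7 -74.5]
```

Request:
{"fn": "send_rows", "kwargs": {"commands": [[1,[-0.004,-0.0015,-0.045],[0.0002,0.0006,-0.0006]],[1,[-0.004,-0.0015,-0.045],[0.0002,0.0006,-0.0006]],[1,[-0.004,-0.0015,-0.04],[0.0002,0.0006,-0.0006]],[1,[0,0,0],[0,0,0]]]}}

```text
clock: 13.15
tool_pos: [0.5121, -0.2076, 0.07]
orientation: [153.2, -0.0, 91.9]
force: [-0.0, 0.2, -1.3]
opening: 0.0459
```

```bash
python3 go.py .5145 -.2077 .064 27 2 3 T
```

```text
t 13.15 tcp [ 0.5121 -0.2076  0.07  ] [ 1.5316e+02 -4.0000e-02  9.1880e+01] F [-0.01  0.16 -1.32] open 0.0459
total mm [ 2.4 -0.1 -6. ] deg [-0.04 -0.16  0.12] | per row [ 0.0032 -0.0001 -0.008 ] [-3.0e-05 -1.5e-04  1.1e-04]
```

Request:
{"fn": "send_rows", "kwargs": {"commands": [[1,[0.008,0,-0.006],[0,0,0]],[1,[0,0,-0.006],[0,0,0]],[1,[0,0,-0.006],[0,0,0]],[1,[0,0,-0.006],[0,0,0]]]}}

```text
clock: 13.55
tool_pos: [0.5139, -0.2079, 0.0635]
orientation: [153.2, -0.0, 91.9]
force: [0.5, -0.1, -0.8]
opening: 0.0454
```

Request:
{"fn": "send_rows", "kwargs": {"commands": [[1,[0,0,-0.005],[0,0,0]],[1,[0,0,-0.005],[0,0,0]]]}}

```text
clock: 13.75
tool_pos: [0.5141, -0.2079, 0.0612]
orientation: [153.1, -0.0, 91.9]
force: [-0.0, -0.6, -0.6]
opening: 0.0455
```

Request:
{"fn": "send_rows", "kwargs": {"commands": [[1,[0,0,-0.004],[0,0,0]],[1,[0,0,-0.004],[0,0,0]]]}}

```text
clock: 13.95
tool_pos: [0.5142, -0.2079, 0.0604]
orientation: [153.0, -0.0, 91.9]
force: [-14.3, 4.2, 25.8]
opening: 0.0453
```

Request:
{"fn": "send_rows", "kwargs": {"commands": [[1,[0,0,-0.004],[0,0,0]],[1,[0,0,0],[0,0,0]]]}}

```text
clock: 14.15
tool_pos: [0.5142, -0.208, 0.061]
orientation: [152.9, 0.0, 91.9]
force: [0.6, 0.5, -0.1]
opening: 0.0455
```

Request:
{"fn": "send_rows", "kwargs": {"commands": [[1,[0,0,-0.0012],[0,0,0]]]}}

```text
clock: 14.25
tool_pos: [0.5144, -0.208, 0.0611]
orientation: [152.9, 0.0, 91.9]
force: [0.1, 0.4, -1.5]
opening: 0.0456
```

Request:
{"fn": "send_rows", "kwargs": {"commands": [[1,[0,0,-0.002],[0,0,0]]]}}

```text
clock: 14.35
tool_pos: [0.5145, -0.208, 0.0606]
orientation: [152.8, 0.0, 91.9]
force: [-2.0, 1.3, 3.5]
opening: 0.0456
```

Request:
{"fn": "send_rows", "kwargs": {"commands": [[1,[0,0,-0.0018],[0,0,0]]]}}

```text
clock: 14.45
tool_pos: [0.5145, -0.208, 0.0605]
orientation: [152.8, 0.0, 91.9]
force: [-9.3, 3.1, 15.7]
opening: 0.0459
```

Request:
{"fn": "send_rows", "kwargs": {"commands": [[0.34,[0,0,0],[0,0,0]],[0.34,[0,0,0],[0,0,0]],[0.34,[0,0,0],[0,0,0]]]}}

```text
clock: 14.75
tool_pos: [0.5153, -0.2081, 0.0608]
orientation: [152.7, 0.0, 91.9]
force: [-0.1, 0.1, -0.4]
opening: 0.0573
```

```bash
python3 go.py .41 -.2117 .063 27 2 8 T
```

```text
t 14.75 tcp [ 0.5153 -0.2081  0.0608] [1.5274e+02 4.0000e-02 9.1940e+01] F [-0.06  0.13 -0.44] open 0.0573
total mm [-105.3   -3.6    2.2] deg [0.03 0.26 0.06] | per row [-0.0527 -0.0018  0.0011] [1.e-05 9.e-05 2.e-05]
```

Request:
{"fn": "send_rows", "kwargs": {"commands": [[0.34,[-0.04,-0.0014,0],[0,0,0]],[0.34,[-0.06,-0.002,0],[0,0,0]],[0.34,[-0.06,-0.002,0],[0,0,0]],[0.34,[-0.06,-0.002,0.01],[0,0,0]],[0.34,[-0.06,-0.002,0.02],[0,0,0]],[0.34,[-0.06,-0.002,0.04],[0,0,0]],[0.34,[-0.06,-0.002,0.06],[0,0,0]],[0.34,[-0.02,0,0.06],[0,0,0]],[0.34,[0,0,0.06],[0,0,0]],[0.34,[0,0,0],[0,0,0]]]}}

```text
clock: 15.75
tool_pos: [0.3939, -0.2115, 0.1239]
orientation: [152.9, -0.0, 91.8]
force: [-0.4, -0.1, -1.2]
opening: 0.0582
```

```bash
python3 snap.py scene s2; python3 snap.py top t2; python3 go.py .40 -.15 .22 0 2 8 T;python3 -c "
from plant import sensors;print(sensors.get_obs()['joint_pos'].round(1))
from h import *
s=load('pics/s2.npz')['color']; t=load('pics/t2.npz')['color']
cv2.imwrite('pics/s2b.png',np.hstack([cv2.resize(s[150:280,60:190],(400,400),interpolation=cv2.INTER_CUBIC),cv2.resize(t[110:220,290:400],(400,400),interpolation=cv2.INTER_CUBIC)]))"
```

```text
{'clock': np.float64(15.8), 'joint_pos': array([ -6.9908,  -7.1616, -48.9864, -10.903 , -21.756 , -72.095 ]), 'tool_pos': array([ 0.3934, -0.2113,  0.1228]), 'orientation': array([ 1.529459e+02, -6.720000e-02,  9.174460e+01]), 'force': array([-0.6912, -0.1922, -0.3319]), 'opening': np.float64(0.0577)} [1.23399473 0.32633302 0.82230925]
{'clock': np.float64(15.85), 'joint_pos': array([ -6.9858,  -7.05  , -48.9845, -10.9319, -21.7205, -72.0804]), 'tool_pos': array([ 0.3934, -0.2112,  0.1221]), 'orientation': array([ 1.530173e+02, -8.880000e-02,  9.173810e+01]), 'force': array([-0.6513, -0.4822,  0.5164]), 'opening': np.float64(0.0582)} [0.28323252 0.08877859 1.144837  ]
t 15.85 tcp [ 0.3934 -0.2112  0.1221] [ 1.5302e+02 -9.0000e-02  9.1740e+01] F [-0.65 -0.48  0.52] open 0.0582
total mm [ 6.6 61.2 97.9] deg [-0.97 26.97  0.28] | per row [0.0033 0.0306 0.049 ] [-0.00034  0.00936  0.0001 ]
[ -7.   -7.1 -49.  -10.9 -21.7 -72.1]
```

View pics/s2b.png

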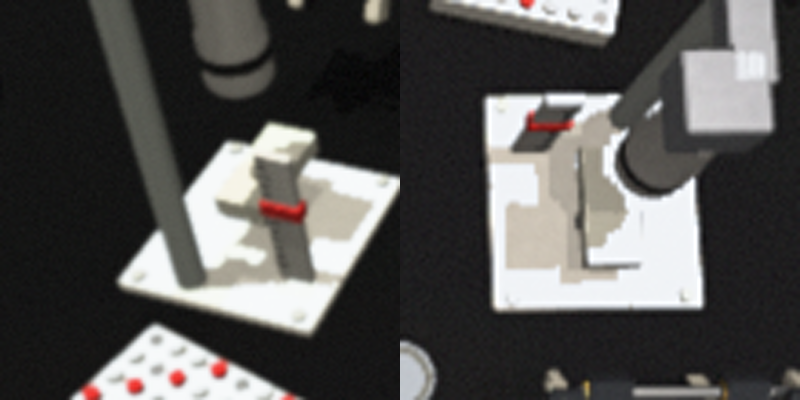

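The plate lies on the stage, partly hidden by the lens in the top view (right half, around (610,210)). I'll check its pose from depth.

```bash
cat > stk.py <<'E'
import sys
from h import *
np.set_printoptions(precision=4,suppress=True)
for f in sys.argv[2:]:
    z=float(sys.argv[1]); s=load(f"pics/{f}.npz"); P=cloud(s)
    m=(abs(P[...,2]-z)<.006)&(abs(P[...,0]-.548)<.07)&(abs(P[...,1]+.207)<.035)&(s["color"].min(2)>90)
    n,l,st,ce=cv2.connectedComponentsWithStats(m.astype(np.uint8)); i=1+np.argmax(st[1:,4]); m=l==i
    p=P[m]; v,u=np.nonzero(m); Q=onplane(s,np.c_[u,v],z)
    c=np.linalg.lstsq(np.c_[p[:,:2],np.ones(len(p))],p[:,2],rcond=None)[0]
    print(f,len(p),"z",np.median(p[:,2]),"slope deg",np.degrees(c[:2]),cv2.minAreaRect((Q[:,:2]*1000).astype(np.float32)),Q.min(0)[:2],Q.max(0)[:2])
E
python3 snap.py wrist w6 >/dev/null; python3 stk.py .0715 t2 s2 w6
```

```text
t2 438 z 0.0708285278890961 slope deg [-0.2403  0.2505] ((548.3399047851562, -204.6753387451172), (98.82189178466797, 46.82322692871094), 2.481060266494751) [ 0.4987 -0.2292] [ 0.5977 -0.1794]
s2 319 z 0.07129076721997807 slope deg [-0.2279 -0.2533] ((553.0460205078125, -205.8124542236328), (104.18392181396484, 47.676212310791016), 0.9148279428482056) [ 0.5009 -0.2302] [ 0.6051 -0.1824]
w6 1238 z 0.07140995266809164 slope deg [-0.2401 -0.0674] ((568.3260498046875, -207.54588317871094), (57.96843338012695, 45.70084762573242), 1.602149486541748) [ 0.5388 -0.231 ] [ 0.5978 -0.1841]
```

View pics/w6.png

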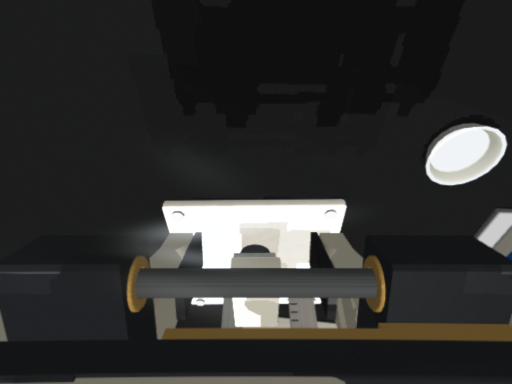

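```bash
python3 - <<'E'
from h import *
np.set_printoptions(precision=4,suppress=True)
s=load("pics/w2.npz"); P=cloud(s)
f=P[87:93,228:257].reshape(-1,3); f=f[np.isfinite(f[:,2])]
a=np.radians(2); nrm=np.array([np.cos(a),np.sin(a),0]); d=np.median(f@nrm); print("front plane",d,(f@nrm).std())
for u in (232,240,250):
  out=[]
  for v in (86.1,93.05):
    x=slopes(s,[[u,v]])[0]; r=rot(s["attitude"])@np.array([x[0],x[1],1]); t=(d-s["xyz"]@nrm)/(r@nrm); out.append((s["xyz"]+r*t)[2])
  print(u,out,"height",out[1]-out[0],"mid",np.mean(out))
# expected marker horizontal
print("station front dist", d-np.array([.5475,-.2065,0])@nrm)
E
```

```text
front plane 0.5993756667033379 0.0004911980797954881
232 [np.float64(0.101283820320616), np.float64(0.08916345420089233)] height -0.012120366119723669 mid 0.09522363726075417
240 [np.float64(0.10143561279227764), np.float64(0.0893220920311611)] height -0.012113520761116547 mid 0.09537885241171937
250 [np.float64(0.10161705043139463), np.float64(0.08951211032190892)] height -0.012104940109485707 mid 0.09556458037665178
station front dist 0.059415934979449414
```

Request:
{"fn": "send_rows", "kwargs": {"commands": [[0.34,[-0.01,0.02,0.05],[0,0.0094,0]],[0.34,[0.003,0.035,0.05],[0,0.0094,0]],[0.34,[0.003,0.035,0.05],[0,0.0094,0]],[0.34,[0.003,0.035,0.05],[0,0.0094,0]],[0.34,[0.003,0.035,0.05],[0,0.0094,0]],[0.34,[0.003,0.035,0.05],[0,0.0094,0]],[0.34,[0.003,0.035,0.05],[0,0.0094,0]],[0.34,[0.003,0.035,0.05],[0,0.0094,0]],[0.34,[0,0,0],[0,0,0]]]}}

```text
clock: 16.8
tool_pos: [0.3901, -0.1415, 0.2156]
orientation: [-177.8, -1.0, 91.3]
force: [0.2, -0.3, -0.8]
opening: 0.0577
```

```bash
python3 go.py .46 .26 .21 0 -2.2 22;python3 -c "
from plant import sensors;print(sensors.get_obs()['joint_pos'].round(1))"
```

```text
t 16.8 tcp [ 0.3901 -0.1415  0.2156] [-177.77   -0.99   91.32] F [ 0.17 -0.27 -0.79] open 0.0577
total mm [ 69.9 401.5  -5.6] deg [  3.43  -1.56 176.42] | per row [ 0.0127  0.073  -0.001 ] [ 0.00043 -0.0002   0.02227]
[  6.4  -2.8 -28.7  -1.3 -66.2 -94.5]
```

Request:
{"fn": "send_rows", "kwargs": {"commands": [[0.34,[0.013,0.076,0],[0,0,0.0224]],[0.34,[0.013,0.076,0],[0,0,0.0224]],[0.34,[0.013,0.076,0],[0,0,0.0224]],[0.34,[0.013,0.076,0],[0,0,0.0224]],[0.34,[0.013,0.076,0],[0,0,0.0224]],[0.34,[0.013,0.076,0],[0,0,0.0224]],[0.34,[0.013,0.076,0],[0,0,0.0224]],[0.34,[0.013,0.076,0],[0,0,0.0224]],[0.34,[0.013,0.076,0],[0,0,0.0224]],[0.34,[0.013,0.076,0],[0,0,0.0224]],[0.34,[0.013,0.076,0],[0,0,0.0224]]]}}

```text
clock: 17.9
tool_pos: [0.4187, 0.0714, 0.1993]
orientation: [-177.4, -1.7, -176.7]
force: [0.4, -0.5, 0.7]
opening: 0.0583
```

Request:
{"fn": "send_rows", "kwargs": {"commands": [[0.34,[0.013,0.076,0],[0,0,0.0224]],[0.34,[0.013,0.076,0],[0,0,0.0224]],[0.34,[0.013,0.076,0],[0,0,0.0224]],[0.34,[0.013,0.076,0],[0,0,0.0224]],[0.34,[0.013,0.076,0],[0,0,0.0224]],[0.34,[0.013,0.076,0],[0,0,0.0224]],[0.34,[0.013,0.076,0],[0,0,0.0224]],[0.34,[0.013,0.076,0],[0,0,0.0224]],[0.34,[0.013,0.076,0],[0,0,0.0224]],[0.34,[0.013,0.076,0],[0,0,0.0224]],[0.34,[0,0,0],[0,0,0]]]}}

```text
clock: 19.0
tool_pos: [0.4451, 0.2643, 0.182]
orientation: [-178.0, -2.3, -92.3]
force: [-1.2, -0.8, -0.1]
opening: 0.0577
```

```bash
python3 go.py .5708 .3052 .12 -27 -2.2 8;python3 -c "
from plant import sensors;print(sensors.get_obs()['joint_pos'].round(1))"
```

```text
t 19.0 tcp [0.4451 0.2643 0.182 ] [-177.96   -2.32  -92.28] F [-1.24 -0.79 -0.13] open 0.0577
total mm [125.7  40.9 -62. ] deg [ 3.41 28.93 -0.51] | per row [ 0.0628  0.0205 -0.031 ] [ 0.00118  0.01004 -0.00018]
[ 54.8   7.5 -24.5   3.5 -58.9  31.2]
```

Request:
{"fn": "send_rows", "kwargs": {"commands": [[0.34,[0.063,0.0205,0],[0.0012,0.01,0]],[0.34,[0.063,0.0205,0],[0.0012,0.01,0]],[0.34,[0.063,0.0205,-0.02],[0.0012,0.01,0]],[0.34,[0.063,0.0205,-0.03],[0.0012,0.01,0]],[0.34,[0.063,0.0205,-0.04],[0.0012,0.01,0]],[0.34,[0.063,0.0205,-0.05],[0.0012,0.01,0]],[0.34,[0.063,0.0205,-0.05],[0.0012,0.01,0]],[0.34,[0.063,0.0205,-0.05],[0.0012,0.01,0]],[0.34,[0,0,0],[0,0,0]]]}}

```text
clock: 19.9
tool_pos: [0.5687, 0.2985, 0.1061]
orientation: [151.1, -0.1, -92.9]
force: [-0.3, -0.4, -0.9]
opening: 0.0582
```

```bash
python3 snap.py wrist w7 >/dev/null;python3 plates.py w7; python3 go.py .5708 .3052 .06 -27 -2.2 4
```

```text
w7
blue ctr [0.5519 0.2279 0.038 ] rect [543.9 228.2] [ 47.9 103.8] 87.13 depth z 0.0378404573595091
blue ctr [0.4979 0.0974 0.038 ] rect [499.7 100. ] [44.4 12.1] 26.23 depth z 0.036665763126247766
white ctr [0.546  0.3062 0.048 ] rect [538.8 306.6] [45.7 98.6] 87.54 depth z 0.047920191131083964
t 19.95 tcp [0.5683 0.2986 0.1079] [ 1.513e+02 -5.000e-02 -9.284e+01] F [-0.78 -1.03 -0.59] open 0.0577
total mm [  2.5   6.6 -47.9] deg [-0.02 -1.7   0.64] | per row [ 0.0025  0.0066 -0.0479] [-1.00e-05 -1.18e-03  4.40e-04]
```

View pics/w7.png

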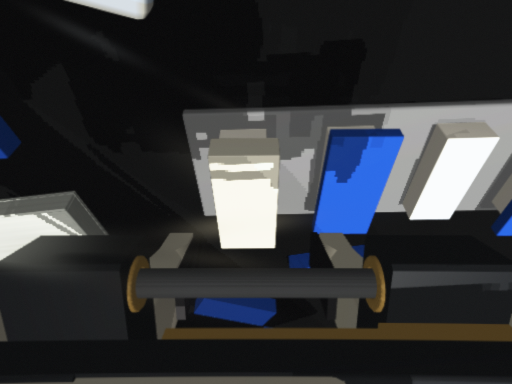

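The last thick plate is at (246,190), and the empty white rib is at (452,170). Aligning and descending.

Request:
{"fn": "send_rows", "kwargs": {"commands": [[0.34,[0.005,0.013,-0.02],[0,-0.0024,0.0009]],[0.34,[0.005,0.013,-0.03],[0,-0.0024,0.0009]],[0.34,[0,0,-0.05],[0,0,0]],[0.34,[0,0,-0.05],[0,0,0]],[0.34,[0,0,0],[0,0,0]]]}}

```text
clock: 20.45
tool_pos: [0.5689, 0.3058, 0.0705]
orientation: [153.5, 0.2, -92.2]
force: [-0.3, -1.1, -1.2]
opening: 0.0574
```

```bash
python3 go.py .5708 .3052 .0373 -27 -2.2 3
```

```text
t 20.45 tcp [0.5689 0.3058 0.0705] [ 1.5348e+02  1.5000e-01 -9.2190e+01] F [-0.32 -1.05 -1.23] open 0.0574
total mm [  1.9  -0.6 -33.2] deg [-0.13  0.49 -0.01] | per row [ 0.0025 -0.0009 -0.0442] [-1.2e-04  4.5e-04 -1.0e-05]
```

Request:
{"fn": "send_rows", "kwargs": {"commands": [[0.34,[0.0025,-0.001,-0.042],[0,0.0005,0]],[0.34,[0.0025,-0.001,-0.042],[0,0.0005,0]],[0.34,[0.0025,-0.001,-0.033],[0,0.0004,0]],[0.34,[0,0,0],[0,0,0]]]}}

```text
clock: 20.85
tool_pos: [0.5707, 0.3054, 0.0396]
orientation: [153.0, 0.2, -92.1]
force: [-0.5, -0.6, -0.0]
opening: 0.0576
```

```bash
python3 go.py .5708 .3052 .0373 -27 -2.2 1
```

```text
t 20.85 tcp [0.5707 0.3054 0.0396] [153.     0.18 -92.15] F [-0.5  -0.59 -0.03] open 0.0576
total mm [ 0.1 -0.2 -2.3] deg [-0.18  0.01 -0.05] | per row [ 0.0005 -0.001  -0.009 ] [-4.9e-04  2.0e-05 -1.4e-04]
```

Request:
{"fn": "send_rows", "kwargs": {"commands": [[0.34,[0,0,-0.007],[0,0,0]],[1,[0,0,0],[0,0,0]],[1,[0,0,0],[0,0,0]],[1,[0,0,0],[0,0,0]],[1,[0,0,0],[0,0,0]],[1,[0,0,0],[0,0,0]]]}}

```text
clock: 21.45
tool_pos: [0.5714, 0.3054, 0.0377]
orientation: [153.0, 0.2, -92.2]
force: [0.7, 0.1, -0.7]
opening: 0.046
```

Request:
{"fn": "send_rows", "kwargs": {"commands": [[1,[0,0,0.02],[0,0,0]],[1,[0,0,0.04],[0,0,0]],[1,[0,0,0.06],[0,0,0]],[1,[0,0,0.08],[0,0,0]],[1,[0,0,0.06],[0,0,0]],[1,[0,0,0],[0,0,0]]]}}

```text
clock: 22.05
tool_pos: [0.5719, 0.3055, 0.1095]
orientation: [153.2, 0.2, -92.2]
force: [0.3, -0.7, -1.6]
opening: 0.0459
```

```bash
python3 snap.py wrist w8; python3 go.py .46 .25 .21 0 -2.2 8
```

```text
{'clock': np.float64(22.1), 'joint_pos': array([ 35.1711,  38.0128,  15.4318, -16.0786, -89.2693,  56.0336]), 'tool_pos': array([0.5716, 0.3054, 0.1085]), 'orientation': array([153.132 ,   0.2228, -92.1779]), 'force': array([ 0.1551, -1.0344, -0.3598]), 'opening': np.float64(0.0455)} [0.71202036 0.29865114 0.21614797]
t 22.1 tcp [0.5716 0.3054 0.1085] [153.13   0.22 -92.18] F [ 0.16 -1.03 -0.36] open 0.0455
total mm [-111.6  -55.4  101.5] deg [ -1.24 -26.84  -0.07] | per row [-0.0558 -0.0277  0.0508] [-4.30e-04 -9.32e-03 -3.00e-05]
```

View pics/w8.png

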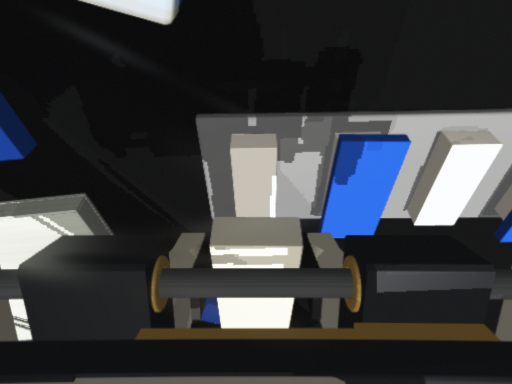

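The second plate is held level at (256,300), and its rib at (255,175) is bare.

Request:
{"fn": "send_rows", "kwargs": {"commands": [[1,[0,0,0.1],[0,0,0]],[1,[-0.05,-0.025,0.06],[0,-0.009,0]],[1,[-0.05,-0.025,0.046],[0,-0.0093,0]],[1,[-0.05,-0.025,0.046],[0,-0.0093,0]],[1,[-0.05,-0.025,0.046],[0,-0.0093,0]],[1,[-0.05,-0.025,0.046],[0,-0.0093,0]],[1,[-0.05,-0.025,0.046],[0,-0.0093,0]],[1,[-0.05,-0.025,0.046],[0,-0.0093,0]],[1,[-0.05,-0.025,0.02],[0,-0.0093,0]]]}}

```text
clock: 23.0
tool_pos: [0.4664, 0.2514, 0.2159]
orientation: [180.0, 1.0, -92.2]
force: [-0.5, 0.4, -1.5]
opening: 0.0456
```

```bash
python3 go.py .385 -.15 .22 0 2 22 T; python3 -c "
from plant import sensors;print(sensors.get_obs()['joint_pos'].round(1))"
```

```text
t 23.0 tcp [0.4664 0.2514 0.2159] [179.99   1.02 -92.15] F [-0.54  0.41 -1.51] open 0.0456
total mm [ -81.4 -401.4    4.1] deg [-2.0000e-02  1.5600e+00 -1.7584e+02] | per row [-0.0148 -0.073   0.0008] [-0.      0.0002 -0.0222]
[ 49.1   7.  -18.6  -0.7 -63.7  39.1]
```

Request:
{"fn": "send_rows", "kwargs": {"commands": [[1,[-0.013,-0.075,0.003],[0,0,-0.0222]],[1,[-0.013,-0.075,0.003],[0,0,-0.0222]],[1,[-0.013,-0.075,0.003],[0,0,-0.0222]],[1,[-0.013,-0.075,0.003],[0,0,-0.0222]],[1,[-0.013,-0.075,0.003],[0,0,-0.0222]],[1,[-0.013,-0.075,0.003],[0,0,-0.0222]],[1,[-0.013,-0.075,0.003],[0,0,-0.0222]],[1,[-0.013,-0.075,0.003],[0,0,-0.0222]],[1,[-0.013,-0.075,0.003],[0,0,-0.0222]],[1,[-0.013,-0.075,0.003],[0,0,-0.0222]],[1,[-0.013,-0.075,0.003],[0,0,-0.0222]]]}}

```text
clock: 24.1
tool_pos: [0.4183, 0.0352, 0.2199]
orientation: [180.0, 0.6, 176.8]
force: [-0.5, 0.3, -1.9]
opening: 0.0456
```

Request:
{"fn": "send_rows", "kwargs": {"commands": [[1,[-0.013,-0.075,0.003],[0,0,-0.0222]],[1,[-0.013,-0.075,0.003],[0,0,-0.0222]],[1,[-0.013,-0.075,0.003],[0,0,-0.0222]],[1,[-0.013,-0.075,0.003],[0,0,-0.0222]],[1,[-0.013,-0.075,0.003],[0,0,-0.0222]],[1,[-0.013,-0.075,0.003],[0,0,-0.0222]],[1,[-0.013,-0.075,0.003],[0,0,-0.0222]],[1,[-0.013,-0.075,0.003],[0,0,-0.0222]],[1,[-0.013,-0.075,0.003],[0,0,-0.0222]],[1,[-0.013,-0.075,0.003],[0,0,-0.0222]],[1,[0,0,0],[0,0,0]]]}}

```text
clock: 25.2
tool_pos: [0.3744, -0.1616, 0.2215]
orientation: [-179.5, 0.1, 93.1]
force: [-0.8, 0.3, -1.1]
opening: 0.0458
```

```bash
python3 go.py .4145 -.211 .135 27 2 7 T; python3 -c "
from plant import sensors;print(sensors.get_obs()['joint_pos'].round(1))"
```

```text
t 25.2 tcp [ 0.3744 -0.1616  0.2215] [-1.7952e+02  7.0000e-02  9.3120e+01] F [-0.82  0.31 -1.05] open 0.0458
total mm [ 40.1 -49.4 -86.5] deg [  1.29 -27.45  -1.08] | per row [ 0.0229 -0.0283 -0.0495] [ 0.00051 -0.01089 -0.00043]
[  4.8  -5.4 -30.7   0.1 -65.1 -91.7]
```

Request:
{"fn": "send_rows", "kwargs": {"commands": [[1,[0.02,-0.03,-0.03],[0.0005,-0.011,-0.0005]],[1,[0.02,-0.03,-0.05],[0.0005,-0.011,-0.0005]],[1,[0.02,-0.03,-0.05],[0.0005,-0.011,-0.0005]],[1,[0.02,-0.03,-0.05],[0.0005,-0.011,-0.0005]],[1,[0.02,-0.03,-0.05],[0.0005,-0.011,-0.0005]],[1,[0.02,-0.03,-0.05],[0.0005,-0.011,-0.0005]],[1,[0.02,-0.03,-0.05],[0.0005,-0.011,-0.0005]],[1,[0,0,0],[0,0,0]]]}}

```text
clock: 26.0
tool_pos: [0.4055, -0.213, 0.1326]
orientation: [152.1, 0.2, 92.4]
force: [-0.6, -0.8, -2.4]
opening: 0.0455
```

```bash
python3 go.py .5140 -.2077 .102 27 2 6 T; python3 -c "
from plant import sensors;print(sensors.get_obs()['joint_pos'].round(1))"
```

```text
t 26.0 tcp [ 0.4055 -0.213   0.1326] [152.08   0.22  92.43] F [-0.59 -0.79 -2.4 ] open 0.0455
total mm [108.5   5.3 -30.6] deg [ 0.19  0.93 -0.43] | per row [ 0.0724  0.0036 -0.0204] [ 9.0e-05  4.3e-04 -2.0e-04]
[ -7.4  -7.  -47.3 -11.6 -22.5 -70.5]
```

Request:
{"fn": "send_rows", "kwargs": {"commands": [[1,[0,0.004,-0.06],[0,0.0005,-0.0002]],[1,[0.04,0.004,-0.06],[0,0.0005,-0.0002]],[1,[0.06,0.004,-0.04],[0,0.0005,-0.0002]],[1,[0.06,0.004,-0.01],[0,0.0005,-0.0002]],[1,[0.06,0.003,0],[0,0.0005,0]],[1,[0.06,0.002,0],[0,0,0]],[1,[0.04,0,0],[0,0,0]],[1,[0,0,0],[0,0,0]]]}}

```text
clock: 26.8
tool_pos: [0.4922, -0.2049, 0.0925]
orientation: [153.4, 0.2, 92.6]
force: [0.4, -0.0, -1.8]
opening: 0.0456
```

```bash
python3 go.py .5140 -.2077 .088 27 2 3 T
```

```text
t 26.8 tcp [ 0.4922 -0.2049  0.0925] [153.35   0.24  92.64] F [ 0.38 -0.02 -1.83] open 0.0456
total mm [21.8 -2.8 -4.5] deg [ 0.25 -0.34 -0.64] | per row [ 0.0291 -0.0038 -0.006 ] [ 0.00023 -0.00032 -0.00059]
```

Request:
{"fn": "send_rows", "kwargs": {"commands": [[1,[0.029,-0.004,-0.006],[0.0002,-0.0003,-0.0006]],[1,[0.029,-0.004,-0.006],[0.0002,-0.0003,-0.0006]],[1,[0.027,-0.003,-0.004],[0.0002,-0.0003,-0.0006]],[1,[0,0,0],[0,0,0]]]}}

```text
clock: 27.2
tool_pos: [0.5145, -0.208, 0.0887]
orientation: [153.0, 0.0, 91.9]
force: [-0.1, -0.8, -1.1]
opening: 0.0456
```

```bash
python3 snap.py scene s3; python3 go.py .5140 -.2077 .083 27 2 3 T; python3 -c "
from h import *
s=load('pics/s3.npz')['color']; cv2.imwrite('pics/s3b.png',cv2.resize(s[100:260,80:240],(640,640),interpolation=cv2.INTER_CUBIC)[:600])"
```

```text
{'clock': np.float64(27.25), 'joint_pos': array([ -4.1227,   7.2182, -41.1967, -10.6399, -14.9537, -74.3539]), 'tool_pos': array([ 0.5139, -0.208 ,  0.0885]), 'orientation': array([ 1.529947e+02, -5.200000e-03,  9.188990e+01]), 'force': array([-1.0609, -0.5137, -0.6136]), 'opening': np.float64(0.0458)} [1.23399473 0.32633302 0.82230925]
t 27.25 tcp [ 0.5139 -0.208   0.0885] [ 1.5299e+02 -1.0000e-02  9.1890e+01] F [-1.06 -0.51 -0.61] open 0.0458
total mm [ 0.1  0.3 -5.5] deg [-0.01  0.01  0.11] | per row [ 0.0001  0.0004 -0.0074] [-0.      0.      0.0001]
```

View pics/s3b.png

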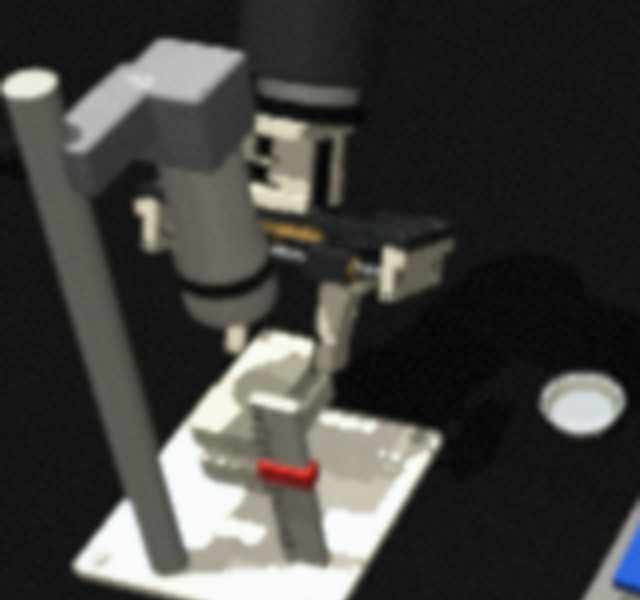

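The held plate is just above the first one (stack around (230,430) in the crop) and the gripper clears the lens. Now the guarded descent.

Request:
{"fn": "send_rows", "kwargs": {"commands": [[1,[0,0,-0.007],[0,0,0]],[1,[0,0,-0.007],[0,0,0]],[1,[0,0,-0.007],[0,0,0]]]}}

```text
clock: 27.55
tool_pos: [0.513, -0.2081, 0.083]
orientation: [153.0, -0.0, 91.9]
force: [-0.1, -0.3, -1.7]
opening: 0.0457
```

Request:
{"fn": "send_rows", "kwargs": {"commands": [[1,[0,0,-0.003],[0,0,0]],[1,[0,0,-0.003],[0,0,0]]]}}

```text
clock: 27.75
tool_pos: [0.5127, -0.2081, 0.0812]
orientation: [153.0, -0.0, 91.8]
force: [-1.0, -0.3, -1.4]
opening: 0.0455
```

Request:
{"fn": "send_rows", "kwargs": {"commands": [[1,[0.003,0,-0.002],[0,0,0]]]}}

```text
clock: 27.85
tool_pos: [0.5134, -0.2082, 0.0808]
orientation: [153.0, -0.0, 91.9]
force: [-5.2, 0.1, 7.2]
opening: 0.0456
```

Request:
{"fn": "send_rows", "kwargs": {"commands": [[1,[0,0,-0.002],[0,0,0]]]}}

```text
clock: 27.95
tool_pos: [0.5136, -0.2083, 0.0809]
orientation: [153.0, 0.0, 91.9]
force: [-4.5, 2.0, 8.0]
opening: 0.0458
```

Contact is at TCP z 0.0809, against 0.081 expected, at about 8 N. Releasing.

Request:
{"fn": "send_rows", "kwargs": {"commands": [[0.34,[0,0,0],[0,0,0]],[0.34,[0,0,0],[0,0,0]],[0.34,[0,0,0],[0,0,0]]]}}

```text
clock: 28.25
tool_pos: [0.5148, -0.2084, 0.0819]
orientation: [152.8, 0.0, 91.9]
force: [-0.1, 0.1, 0.4]
opening: 0.0571
```

Request:
{"fn": "send_rows", "kwargs": {"commands": [[0.34,[-0.04,-0.0014,0],[0,0,0]],[0.34,[-0.06,-0.002,0],[0,0,0]],[0.34,[-0.06,-0.002,0],[0,0,0]],[0.34,[-0.06,-0.002,0],[0,0,0]],[0.34,[-0.06,-0.002,0.01],[0,0,0]],[0.34,[-0.06,-0.002,0.03],[0,0,0]],[0.34,[-0.06,-0.002,0.05],[0,0.005,0]],[0.34,[-0.03,0.02,0.06],[0,0.009,0]],[0.34,[0,0.03,0.06],[0,0.009,0]],[0.34,[0,0.03,0.06],[0,0.009,0]],[0.34,[0,0.03,0.05],[0,0.009,0]],[0.34,[0,0,0],[0,0,0]]]}}

```text
clock: 29.45
tool_pos: [0.388, -0.1851, 0.1652]
orientation: [168.1, -0.4, 91.5]
force: [-0.0, 0.6, 0.4]
opening: 0.0578
```

```bash
python3 snap.py scene s4; python3 snap.py top t4;python3 snap.py wrist w9; python3 stk.py .0914 s4 t4 w9; python3 plates.py s4 t4; python3 -c "
from h import *
s=load('pics/s4.npz')['color']; t=load('pics/t4.npz')['color']
cv2.imwrite('pics/s4b.png',np.hstack([cv2.resize(s[150:280,60:190],(400,400),interpolation=cv2.INTER_CUBIC),cv2.resize(t[110:220,290:400],(400,400),interpolation=cv2.INTER_CUBIC)]))"
```

```text
{'clock': np.float64(29.5), 'joint_pos': array([  0.3892,  -7.1528, -41.1846,  -0.8996, -44.0707, -88.4198]), 'tool_pos': array([ 0.3868, -0.185 ,  0.1639]), 'orientation': array([168.0901,  -0.4196,  91.432 ]), 'force': array([-1.6852, -0.2046, -0.3415]), 'opening': np.float64(0.0577)} [1.23399473 0.32633302 0.82230925]
{'clock': np.float64(29.55), 'joint_pos': array([  0.3558,  -7.115 , -41.2861,  -0.937 , -43.9943, -88.4007]), 'tool_pos': array([ 0.386 , -0.1851,  0.1628]), 'orientation': array([168.1522,  -0.4471,  91.3949]), 'force': array([ 0.2317, -0.726 , -0.2101]), 'opening': np.float64(0.0574)} [0.28323252 0.08877859 1.144837  ]
{'clock': np.float64(29.6), 'joint_pos': array([  0.3353,  -7.077 , -41.3284,  -0.9427, -43.976 , -88.3999]), 'tool_pos': array([ 0.3855, -0.1852,  0.1622]), 'orientation': array([168.2141,  -0.4526,  91.3712]), 'force': array([ 0.4573,  0.403 , -0.4744]), 'opening': np.float64(0.0576)} [ 0.27961008 -0.1898383   0.30183415]
s4 415 z 0.09138613608961044 slope deg [-0.2469 -0.712 ] ((552.3892822265625, -205.35693359375), (105.58820343017578, 49.667617
[... 159 characters left out ...]
906), (96.59071350097656, 47.054073333740234), 1.8024805784225464) [ 0.4977 -0.2294] [ 0.5949 -0.1804]
w9 1459 z 0.09146749543164207 slope deg [ 0.0277 -0.1046] ((517.0635375976562, -209.56210327148438), (37.84227752685547, 45.389862060546875), 0.7517713904380798) [ 0.4978 -0.2325] [ 0.5362 -0.1866]
s4
blue ctr [0.5367 0.0756 0.038 ] rect [535.1  75.9] [103.1  47. ] 0.43 depth z 0.0375017576798099
blue ctr [0.5457 0.2289 0.038 ] rect [544.5 229. ] [ 46.8 104. ] 87.33 depth z 0.037383530547456356
t4
blue ctr [0.5398 0.2285 0.038 ] rect [539.9 228.5] [ 44.6 100.2] 87.51 depth z 0.03736287862151699
blue ctr [0.5306 0.0761 0.038 ] rect [530.5  75.9] [43.6 98.8] 89.72 depth z 0.037350768845529014
```

View pics/s4b.png

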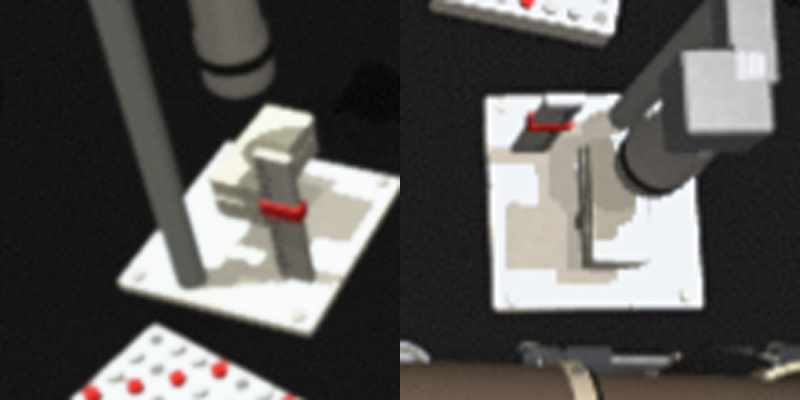

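Request:
{"fn": "send_rows", "kwargs": {"commands": [[0.34,[0,0,0],[0,0,0]],[0.34,[0,0,0],[0,0,0]]]}}

```text
clock: 29.8
tool_pos: [0.3834, -0.1856, 0.1606]
orientation: [168.3, -0.5, 91.3]
force: [0.6, 0.0, 0.8]
opening: 0.0577
```

```bash
python3 -c "
from plant import order; print(order.close_job())"
```

```text
the job is handed in; nothing more can be done
None
```

I stacked both thick plates on the stage, which was enough to reach the red marker, and handed the job in at 29.8 s. Both thin plates were left on the rack. I picked each plate with the tool tilted, turned it half round, brought it in from the -x side at 27 degrees of lean and set it down by feel. I do not have a verdict, since handing in reports none.

- **Stack height:** the stage is at about 51.5 mm, by depth and by touch. The stack top reads 91.4 mm (90.8 in the top view). My best estimate of the marker centre is 95.4 mm, so the top is about 4 mm low and inside the 7 mm band.
- **Position:** the top plate is within about 3 mm of the stage centre (the scene view reads about 5 mm, with a known bias). It is flat within about 0.7 degrees and square within about 1.5 degrees.
- **Rest of the bench:** both thin plates are where they were. I saw no lens contact and moved nothing near the bystanders, though I did not re-measure the bystanders at the end.

Two things to note:
- **Marker height:** the views disagreed, from about 95.4 mm in the wrist view to 97–98 mm in the coarser scene and top views. Two thick plates stay within 8 mm over that whole range.
- **First landing:** it briefly read about 26 N upward and 14 N sideways at the wrist (about 30 N combined). That is right at the 30 N station limit, and I can't rule out that it was passed. I set the second plate down at about 8 N.

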